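# Press an insert home and lift the part out of the press with the feeding tongs

### The arm

A 6-joint arm with a two-finger parallel gripper is mounted at the origin on a cart in front of the work surface, level with it; the furniture and walls round the work are solid. World frame = base frame: x ahead of the robot, y to its left, z up, the work surface at z = 0. Lengths are in m, angles in rad, forces in N, time in s.
With the tool pointing down it reaches from about 0.3 to 0.875 m from the base axis. Payload 4.2 kg.
Tool frame: the origin (TCP) lies between the finger pads; the fingertips stand 17 mm ahead of it and the grasp point (between the pads) lies 2 mm behind it; z points along the fingers, y is the line along which they close (so a half turn about z gives the same grasp; the last joint's range is limited). The gripper opens to 85 mm and grips with 20 to 120 N. Pads are 22 mm wide; open, the fingers measure 114 mm over their backs; the gripper's body (76 mm by 85 mm) begins 54 mm behind the grasp point. The pads swing forward as they close: fully open they stand 13 mm farther back than shut.
Start: joints at [1.324, 0.32, 1.565, -0, 1.257, -0.02], TCP at [0.129, 0.56, 0.222] pointing down, gripper open.
Joint ranges: [-3.11, 3.11], [-0.84, 2.01], [0.21, 2.61], [-1.34, 4.49], [0.05, 2.63], [-2.56, 2.56]. Speed limits (rad/s): [2.57, 2.57, 3.14, 3.14, 3.14, 3.14].

### API

Orientations are given as a unit quaternion [w, x, y, z].
In Python, from workcell import env gives the robot as it stands. The module is installed in compiled form; this text tells all that it offers.
- The arm moves only by the shell command python3 -m inch 'ROWS'. ROWS is JSON, a list of rows, each a list of 3 entries, a list of its own where there are three numbers: the turn, a rotation vector about the tool's x, y, z normalised to -1 to 1, where 1 is pi/4 rad, then the shift along the tool's x, y, z normalised to -1 to 1, where 1 is 12 cm, then the closure, from -1 (fully open) to 1 (shut). A call has 1 to 20 rows; each row is the pose to reach, as a shift and turn from the pose commanded when the call began, along the tool's axes at that moment; what a row does not reach only later rows make up. A row lasts 1/12 s, in which the tool goes at most 41.7 mm and 7.16 degrees, less where a joint would pass 70% of its speed; a pose out of reach is approached as far as the arm can. A call with a number of a shift or a turn outside -1 to 1 is refused whole. A call with a gripper value outside its range is refused whole. The fingers move at their own pace and stop on an object; the grip force is fixed at half the most. Time passes only in rows, so rows that repeat a pose let the fingers close. It gives the time, the measured TCP pose, the force, the opening and the grip force at its end, in the units of the state.
- env.observe(): the state, without advancing time (a new reading comes with each control period).
- env.read_camera(name): name is "scene" or "side" or "wrist"; returns a dict with "frame" (400x640x3 uint8, blue, green, red), "range_z" (400x640 float32, m along the optical axis (not along the pixel's ray), 0 where there is no reading), "fx", "fy", "cx", "cy" (pixels), "T" (4x4, takes a point from camera to world coordinates); the wrist camera has in their place "T_tool_cam" (4x4, takes a point from camera to tool coordinates, whose origin is the TCP and whose axes are the flange's). Camera axes: x right, y down, z forward; pixel columns grow to the right and rows downward; lengths in m; the calibration is good to about 2 mm. A picture is of the moment at which its call begins: read the wrist's pose just before it.
- env.close_job(): hands the job in; it is judged then, once.
The state is a dict: "time_s": time; "q": joint angles; "dq": joint speeds; "joint_torque": joint torques, N m; "ee_pos": TCP position; "orientation": TCP orientation; "wrist_force": force on the tool from outside, world axes, zero at the start; "torque": the same for the moment, N m; "opening": finger opening in m; "finger_force": force on a finger pad.
Only numpy, scipy, OpenCV 4.12 (cv2) and the standard library are available. Lean on these libraries where they do the work, as an engineer would, in place of code of your own. Each camera call takes 0.05 s, during which the arm holds its last target. There are 200 camera calls.

### The job

A wooden stop block stands under the ram of the small lever press with a brass insert started in its top. Pull the press lever down through its stroke until the insert is fully home, flush with the wood, then ease the lever slowly back up to its rest without letting it fly. Hands stay out of a press: pick up the sprung tongs lying on the other side of the saw fence, close them on the block, take it out of the press and finish with the program still gripping the tongs and the block held level in their jaws, well clear of the press and at least 12 cm above the saw table. Touch the block with the tongs only, and leave everything else where it stands.

Things in the scene. Friction and masses are not known exactly. Their poses are not given: they have to be found in the camera images.
- press: grey iron lever press, fixed. Origin: ram axis at table level; +x to its back, throat open to -x and both sides. mm: plywood base x -76..160, 180 wide, 10 high; round anvil 90 dia, top z 40; column x 75..125, 46 wide; head x -30..125, y -28..28, z 137..207, shaft end on the right to y -48. Ram: 20 square, round nose 24 dia, its face at z 98 at rest, 17.6 lower at the end of the stroke
- lever (a joint): press lever angle: 0 at rest (0.55 rad above level), grows as it is pulled down, hard stop at 1.10. 1 rad lowers the ram 16 mm. A spring drives it back up: about 3 N at the grip at rest, 8 N at the stop, 3 N more while the insert is driven, in the last part of the stroke; the insert is home at the stop. Let go only near 0
- lever_grip (a point): middle of the lever's black crosswise grip: round bar 22 mm dia along the press's y axis, free for 42 mm to either side of this point, on the left (+y) of the press. Moves on an arc of radius 160 mm about lever_hinge in the press's x-z plane. Can be pinched or pushed down from above
- lever_hinge (a point): the point of the lever's turning axis nearest the grip's middle (press frame: x 22, y 118, z 165). The axis runs along the press's y axis
- block: hardwood stop block under the ram, 40 (x) x 60 (y) x 40 (z) mm, about 60 g, loose on the anvil. Origin: centre of its underside. Its long axis (y) runs from the front right of the press to the back left: the tongs come in along it from the front right, away from the lever. After pressing there are about 18 mm of air between its top and the ram
- insert (a joint): how far the brass insert has been driven (m): 0 to 0.003 at the start, 0.010 fully home. Stiff fit, about 30 N to drive, it stays where it is left
- insert_top (a point): centre of the top face of the brass insert, 12 mm diameter, in the middle of the block's top; 7 to 10 mm proud at the start, flush (0.5 mm proud) when home
- tongs: steel tongs lying on edge, 290 mm long, 24 high, 115 g. Origin: underside, between the black grip pads at rest; +x to the jaws; +y arm fixed to this body. Pivot at x -115, jaw tips +165. Pads x -37..37: squeeze there (it balances) across y, from above; 56 mm over them at rest, 53 to carry with the jaws open, 42 closed on 40 mm. Spring: 8 to 9 N at the pads; 30 to 60 N holds the block firmly
- tongs_arm (a joint): closing angle of the tongs' second arm: 0 open at rest, about 0.125 with the jaws closed on a 40 mm part, 0.28 at most
- tongs_jaws (a point): middle of the jaws (tongs frame x 142, z 12) at rest. The rubber-faced jaws are 45 mm long (x 120..165), 24 high and 72 mm apart inside at rest (2.2 mm less for each 1 mm less over the pads); the arms behind them are as far apart from x 75 to 120, then narrow to 47 mm inside at x 40
- offcut_a: a plain block like the other, without an insert, waiting on the left: leave it
- offcut_b: another plain waiting block: leave it
- mug: white mug, 94 mm high, on the right: leave it
- wax_tin: round tin, 79 diameter, 36 high, right of the tongs: leave it
- pencil: carpenter's pencil, 166 long: leave it
- sanding_block: cork sanding block, 62 x 105 x 31 mm, on the left in front: leave it
- fence_top (a point): middle of the top of the saw's rip fence, a white beam along x between the press (left) and the tongs (right): 79 mm high, 76 mm wide, over the whole depth of the table (x 0.25 to 0.94 m)
Mind the look-alikes: they are no part of the job. What is shaped like the block but red is not meant.

How it is judged:
On the way, in this order (a step that is already met when the one before it is completed fails the run):
1. the lever is pulled through its stroke and the insert is home, within 2 mm of flush (value of joint lever above 0.95 rad and value of joint insert above 0.008 m), for 0.1 s.
2. the lever is back at its rest (under 0.1 rad) (value of joint lever below 0.1 rad), for 0.2 s.
3. the block is lifted off the anvil in the tongs (contact force between tongs and block above 0.5 N and contact force between press and block below 0.05 N and z of block in the frame of press above 0.043 m), for 0.2 s.
At the end, for the whole second after the job is handed in: Ends holding: fingers grip the tongs, the jaws alone carry the block, still and level within 0.4 rad, underside 115 mm or more (tongs 80 mm) above the table, over 90 mm aside from the ram's axis; insert within 2 mm of flush, lever within 0.1 rad of rest (height (world z) of block above 0.115 m and height (world z) of tongs above 0.08 m and horizontal distance between block and press above 0.09 m and angle between block's own z axis and vertical below 0.4 rad and contact force between tongs and block above 1 N and contact force between the fingers and tongs above 2 N and contact force between each of the fingers, press and block below 0.05 N and linear speed of block below 0.03 m/s and value of joint insert above 0.008 m and value of joint lever below 0.1 rad); the arm keeps its last pose, push and grip.
It fails at once if the lever is let fly back (faster than 1.8 rad/s, 0.29 m/s at the grip) (velocity of joint lever below -1.8 rad/s).
It fails at once if the fingers touch the block (contact force between the fingers and block above 0.5 N).
It fails at once if another thing on the table is shifted by more than 30 mm (distance of any of offcut_a, offcut_b, mug, wax_tin, sanding_block, pencil from where it was at the start of the episode above 0.03 m).
It also fails if it takes over 72 s, if anything falls off the work surface, if the arm or the gripper's body presses on something with over 40 N, if the wrist force passes 120 N, or if a joint passes its speed limit or range.

## Working session

There is one attempt and no reset: what is moved stays moved. The work goes in short steps, Python scripts to look and compute and a shell command to move; the robot and the scene stay as the last step left them, time stands still between calls to the robot, and variables do not carry over. Pictures are saved under pics/ and viewed, at most 10 in all, crops included, and the job is handed in when it is done.

```bash
mkdir -p pics
cat > h.py <<'E'
import numpy as np,cv2
from workcell import env
def shot(n):
    d=env.read_camera(n); np.savez(f'{n}.npz',**{k:np.asarray(v) for k,v in d.items()}); return d
def load(n): return dict(np.load(f'{n}.npz'))
def px(d,u,v,T=None,z=None):
    T=d['T'] if T is None else T
    z=float(np.median(d['range_z'][v-1:v+2,u-1:u+2])) if z is None else z
    p=np.array([(u-d['cx'])/d['fx']*z,(v-d['cy'])/d['fy']*z,z,1]); return (T@p)[:3]
def cloud(d,T=None):
    T=d['T'] if T is None else T
    z=d['range_z']; v,u=np.mgrid[:400,:640]
    P=np.stack([(u-d['cx'])/d['fx']*z,(v-d['cy'])/d['fy']*z,z,np.ones_like(z)],-1)@T.T
    P=P[...,:3]; P[z==0]=np.nan; return P
E
python3 - <<'E'
from h import *
for n in('scene','side'):
    d=shot(n); cv2.imwrite(f'pics/{n}.png',cv2.resize(d['frame'],(800,500))); print(n,np.round(d['T'],3).tolist(),d['fx'])
print(env.observe())
E
```

```text
scene [[0.454, -0.527, 0.718, -0.629], [-0.891, -0.254, 0.377, -0.609], [-0.016, -0.811, -0.585, 1.115], [0.0, 0.0, 0.0, 1.0]] 377.4608161082958
side [[-1.0, -0.029, 0.009, 0.512], [-0.023, 0.557, -0.83, 1.19], [0.019, -0.83, -0.558, 0.934], [0.0, 0.0, 0.0, 1.0]] 390.2847015821003
{'time_s': 0.1, 'q': array([ 1.32398630e+00,  3.20232853e-01,  1.56559374e+00,  1.40660369e-06,
        1.25741907e+00, -1.99962744e-02]), 'dq': array([-0.00188613, -0.00286087, -0.00218766, -0.00079097, -0.00035362,
        0.00081058]), 'joint_torque': array([-3.62275214e-04, -4.16409087e+01, -2.34705859e+01, -3.86674867e-05,
        4.94160820e-03, -1.13936636e-05]), 'ee_pos': array([0.12918575, 0.55982304, 0.2214493 ]), 'orientation': array([-1.10594983e-04,  1.13164119e-01,  9.93575965e-01, -8.19075724e-04]), 'wrist_force': array([-0.17643936,  0.63009856, -1.03127606]), 'torque': array([0.06827292, 0.00075432, 0.00723044]), 'finger_force': 0.0, 'opening': 0.08526813552408877}
```

View pics/scene.png

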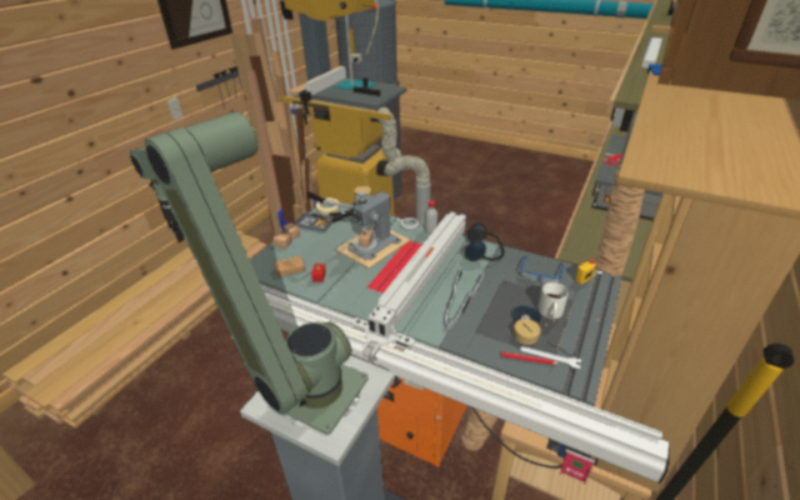

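View pics/side.png

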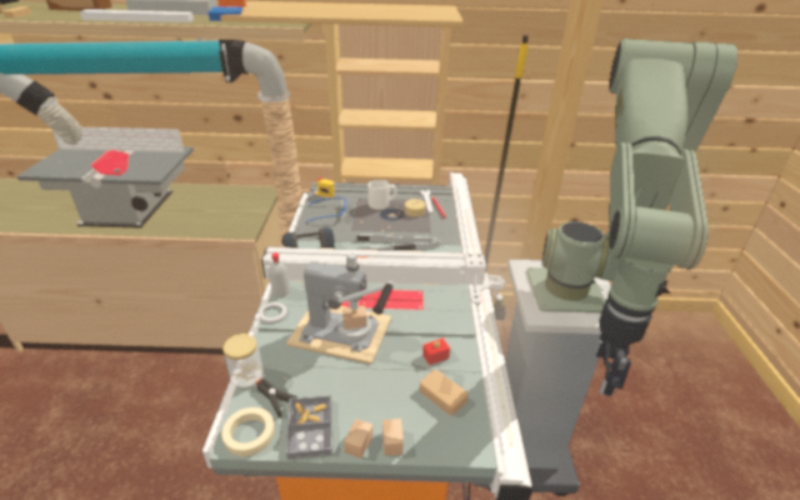

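The scene view shows the press at about (365,235), with the block on the anvil at (366,237). The tongs are at (460,300) right of the fence, and the fence runs along (420,275). In the side view the press is at (340,300), the lever grip at (383,298) and the block at (354,318). Candidates for the block in the side view are offcuts (358,437) and (393,437), the red block (436,351), the cork block (443,392) and the one on the anvil (354,318). I choose the one on the anvil.

Run:
```python
from h import *
s=load('scene');d=load('side')
a=cv2.resize(d['frame'][190:290,220:353],(800,600),interpolation=cv2.INTER_CUBIC)
b=cv2.resize(s['frame'][200:275,330:430],(800,600),interpolation=cv2.INTER_CUBIC)
cv2.imwrite('pics/c1.png',a);cv2.imwrite('pics/c2.png',b)
P=cloud(d);Q=cloud(s)
for n,(u,v) in dict(grip=(306,238),block=(283,254),fence=(300,208)).items(): print(n,px(d,u,v).round(3))
for n,(u,v) in dict(tongs=(368,240),block=(292,190),fence=(340,220)).items(): print(n,px(s,u,v).round(3))
# tongs points: z in 12..32mm right of fence
for C in(P,Q):
    m=(C[...,2]>.012)&(C[...,2]<.04)&(C[...,0]>.3)&(C[...,0]<.9)&(C[...,1]<-.03)&(C[...,1]>-.6)
    n,l,st,c=cv2.connectedComponentsWithStats(m.astype(np.uint8))
    for i in range(1,n):
        if st[i,4]>8: print(st[i].tolist(),C[l==i].mean(0).round(3),C[l==i].min(0).round(3),C[l==i].max(0).round(3))
```

```text
grip [0.548 0.375 0.26 ]
block [0.629 0.239 0.078]
fence [ 0.59  -0.025  0.077]
tongs [ 0.523 -0.219 -0.   ]
block [0.606 0.205 0.08 ]
fence [ 0.543 -0.076  0.045]
[248, 150, 28, 26, 131] [ 0.798 -0.518  0.027] [ 0.728 -0.587  0.012] [ 0.871 -0.365  0.04 ]
[295, 156, 22, 11, 88] [ 0.597 -0.484  0.027] [ 0.541 -0.53   0.013] [ 0.643 -0.46   0.04 ]
[346, 157, 11, 16, 32] [ 0.369 -0.488  0.016] [ 0.349 -0.573  0.012] [ 0.391 -0.415  0.022]
[324, 158, 18, 14, 151] [ 0.463 -0.451  0.031] [ 0.417 -0.562  0.012] [ 0.501 -0.42   0.04 ]
[247, 171, 25, 6, 32] [ 0.8   -0.36   0.029] [ 0.743 -0.369  0.015] [ 0.854 -0.35   0.04 ]
[246, 185, 9, 3, 13] [ 0.824 -0.269  0.016] [ 0.808 -0.276  0.012] [ 0.843 -0.262  0.022]
[237, 187, 8, 2, 13] [ 0.868 -0.256  0.015] [ 0.85  -0.262  0.012] [ 0.881 -0.251  0.018]
[285, 187, 67, 14, 445] [ 0.52  -0.22   0.021] [ 0.381 -0.259  0.012] [ 0.665 -0.161  0.032]
[259, 196, 9, 4, 16] [ 0.746 -0.151  0.035] [ 0.735 -0.163  0.021] [ 0.766 -0.145  0.04 ]
[315, 182, 56, 79, 253] [ 0.564 -0.079  0.026] [ 0.302 -0.082  0.012] [ 0.898 -0.076  0.04 ]
[374, 187, 16, 6, 4
[... 468 characters left out ...]
 -0.226  0.022] [ 0.377 -0.256  0.012] [ 0.67  -0.166  0.031]
[461, 218, 13, 8, 61] [ 0.801 -0.576  0.026] [ 0.783 -0.6    0.012] [ 0.834 -0.55   0.04 ]
[431, 243, 13, 12, 66] [ 0.57  -0.498  0.026] [ 0.54  -0.529  0.013] [ 0.602 -0.469  0.04 ]
[445, 247, 7, 7, 25] [ 0.583 -0.54   0.026] [ 0.573 -0.549  0.012] [ 0.6   -0.532  0.04 ]
[412, 255, 21, 19, 299] [ 0.455 -0.466  0.033] [ 0.419 -0.504  0.012] [ 0.501 -0.426  0.04 ]
[402, 281, 14, 4, 24] [ 0.355 -0.445  0.014] [ 0.348 -0.469  0.012] [ 0.361 -0.422  0.02 ]
[418, 284, 11, 3, 20] [ 0.368 -0.496  0.015] [ 0.359 -0.515  0.012] [ 0.377 -0.479  0.018]
[436, 287, 11, 3, 16] [ 0.384 -0.559  0.014] [ 0.376 -0.578  0.012] [ 0.389 -0.543  0.018]
```

View pics/c1.png

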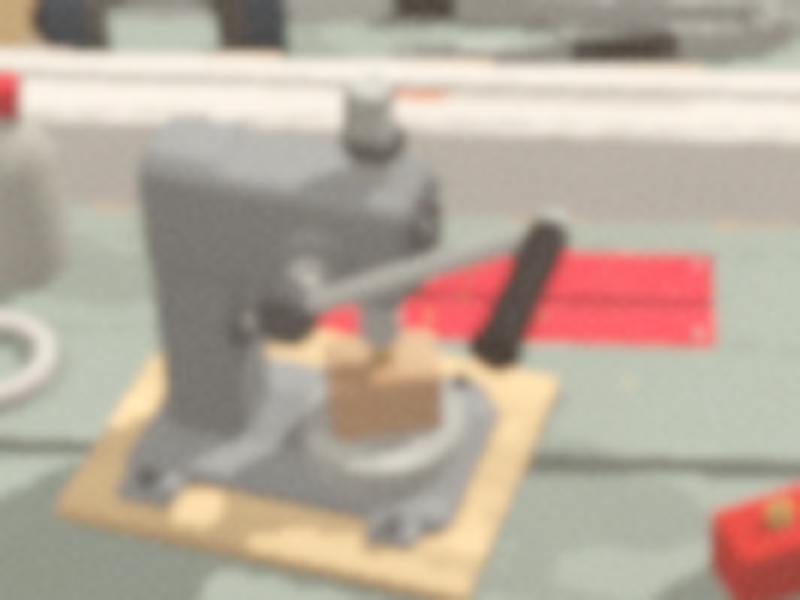

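View pics/c2.png

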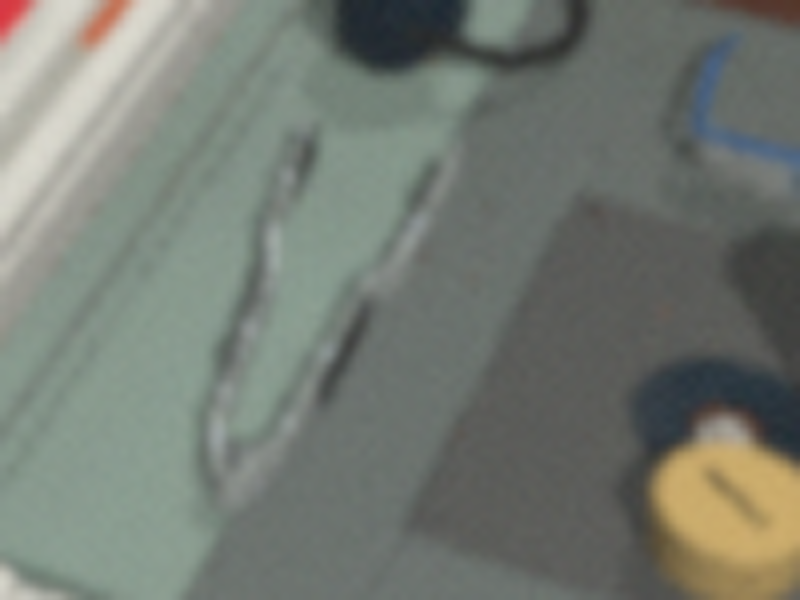

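The crops confirm a block with a brass insert under the ram. They also show the lever grip running (545,225)-(495,350) and the tongs with jaws toward +x. The red look-alike sits front-left, off the press. Next I fit the poses to the depth clouds.

```bash
cat > fit.py <<'E'
from h import *
from scipy.optimize import least_squares
P=[cloud(load('side')).reshape(-1,3),cloud(load('scene')).reshape(-1,3)]
A=np.vstack(P); A=A[np.isfinite(A).all(1)]
def box(p,x0,x1,y0,y1,z0,z1):
    c=np.array([x0+x1,y0+y1,z0+z1])/2;h=np.array([x1-x0,y1-y0,z1-z0])/2
    q=abs(p-c)-h; return np.linalg.norm(np.maximum(q,0),axis=1)+np.minimum(q.max(1),0)
def cyl(p,a,b,r):
    a,b=map(np.array,(a,b));L=np.linalg.norm(b-a);w=(b-a)/L
    t=(p-a)@w; rr=np.linalg.norm(p-a-t[:,None]*w,axis=1)
    q=np.stack([rr-r,abs(t-L/2)-L/2],1); return np.linalg.norm(np.maximum(q,0),axis=1)+np.minimum(q.max(1),0)
def loc(p,x,y,th):
    c,s=np.cos(th),np.sin(th);d=p[:,:2]-[x,y]
    return np.c_[d@[c,s],d@[-s,c],p[:,2]]
def press(v,p):
    q=loc(p,*v); g=np.array([.022-.16*np.cos(.55),.118,.165+.16*np.sin(.55)])
    return np.min([box(q,-.076,.16,-.09,.09,0,.01),box(q,.075,.125,-.023,.023,0,.2),box(q,-.03,.125,-.028,.028,.137,.207),
     cyl(q,[0,0,0],[0,0,.04],.045),cyl(q,g-[0,.042,0],g+[0,.042,0],.011)],0)
m=(A[:,2]>.006)&(A[:,2]<.3)&(np.hypot(A[:,0]-.64,A[:,1]-.23)<.2)&(A[:,1]>.03)
p=A[m]; best=None
for th in np.radians(range(-50,51,10)):
    r=least_squares(press,[.62,.22,th],args=(p,),loss='soft_l1',f_scale=.003)
    if best is None or r.cost<best.cost: best=r
v=best.x; print('press',v.round(4),np.degrees(v[2]),best.cost,len(p),np.median(abs(best.fun)))
print('axis col check',np.median(abs(best.fun)))
np.save('press.npy',v)
q=loc(p,*v); b=q[(q[:,2]>.05)&(q[:,2]<.086)&(np.hypot(q[:,0],q[:,1])<.045)]
best=None
for th in np.radians(range(-90,90,15)):
    r=least_squares(lambda w:box(loc(b,*w),-.02,.02,-.03,.03,.04,.08),[0,0,th],loss='soft_l1',f_scale=.002)
    if best is None or r.cost<best.cost: best=r
w=best.x; print('block in press',w.round(4),np.degrees(w[2]),len(b),best.cost,'ztop',np.percentile(b[:,2],[50,90]))
c,s=np.cos(v[2]),np.sin(v[2]);R=np.array([[c,-s],[s,c]])
bw=R@w[:2]+v[:2]; print('block world',bw,'yaw',np.degrees(v[2]+w[2]))
g=R@[.022-.16*np.cos(.55),.118]+v[:2]; print('grip',g,.165+.16*np.sin(.55))
ga=A[np.linalg.norm(A-[g[0],g[1],.2486],axis=1)<.03]; print('grip pts',len(ga),ga.mean(0))
# tongs: outline from segment
t=A[(A[:,2]>.01)&(A[:,2]<.034)&(A[:,0]>.36)&(A[:,0]<.69)&(A[:,1]<-.13)&(A[:,1]>-.29)]
L=np.array([[-.115,.0],[-.1,.017],[-.037,.0255],[.04,.0255],[.075,.038],[.165,.038]])
def tg(v,p):
    q=loc(p,*v);out=[]
    yy=np.interp(q[:,0],L[:,0],L[:,1]); return np.where(q[:,0]>.165,np.hypot(q[:,0]-.165,abs(q[:,1])-yy),np.where(q[:,0]<-.12,q[:,0]+.12,abs(q[:,1])-yy))
best=None
for th in np.radians(range(-40,41,10)):
    r=least_squares(tg,[.51,-.22,th],args=(t,),loss='soft_l1',f_scale=.004)
    if best is None or r.cost<best.cost: best=r
x=best.x; print('tongs',x.round(4),np.degrees(x[2]),len(t),np.median(abs(best.fun)))
lt=loc(t,*x); print('tongs local x range',np.percentile(lt[:,0],[0,1,99,100]),'z',np.percentile(lt[:,2],[50,95]))
for a in np.arange(-.13,.17,.02):
    k=lt[(lt[:,0]>a)&(lt[:,0]<a+.02)]; 
    print(round(a,2),*(np.round([np.min(k[:,1]),np.median(k[k[:,1]<0,1]),np.median(k[k[:,1]>0,1]),np.max(k[:,1])],3) if len(k) else []))
f=A[(A[:,2]>.06)&(A[:,2]<.1)&(A[:,0]>.45)&(A[:,0]<.6)&(abs(A[:,1]+.04)<.07)]; print('fence',np.percentile(f[:,1],[2,50,98]),np.percentile(f[:,2],[50,98]))
E
python3 fit.py
```

```text
press [ 0.6304  0.2221 -0.2575] -14.751007892295105 0.14876597686299148 6482 0.0029497623706605924
axis col check 0.0029497623706605924
block in press [ 4.0000e-04 -3.9000e-03 -1.0856e+00] -62.19759800739954 378 0.000724643024355755 ztop [0.07784869 0.08344222]
block world [0.6297988  0.21824377] yaw -76.94860589969466
grip [0.5498065  0.36530971] 0.24862995662890547
grip pts 147 [0.54501041 0.36662927 0.25762321]
tongs [ 0.5028 -0.2212  0.0791] 4.532302831085259 708 0.0028484492670549488
tongs local x range [-0.12603267 -0.12198607  0.15914838  0.17670827] z [0.02092586 0.02816027]
-0.13 -0.013 -0.004 0.004 0.014
-0.11 -0.02 -0.012 0.01 0.019
-0.09 -0.025 -0.019 0.018 0.024
-0.07 -0.026 -0.02 0.019 0.026
-0.05 -0.029 -0.022 0.023 0.027
-0.03 -0.03 -0.022 0.025 0.031
-0.01 -0.031 -0.024 0.024 0.031
0.01 -0.03 -0.025 0.026 0.033
0.03 -0.034 -0.028 0.027 0.034
0.05 -0.041 -0.033 0.033 0.04
0.07 -0.044 -0.038 0.036 0.046
0.09 -0.042 -0.039 0.037 0.044
0.11 -0.047 -0.037 0.039 0.045
0.13 -0.047 -0.038 0.04 0.048
0.15 -0.048 -0.04 0.042 0.048
0.17 0.03 nan 0.03 0.03
fence [-0.07954758 -0.03645291 -0.00268851] [0.07454011 0.08032637]
  return _methods._mean(a, axis=axis, dtype=dtype,
  ret = ret.dtype.type(ret / rcount)
```

```bash
cat > go.py <<'E'
# python3 go.py x y z yaw_y_deg [tilt ignored]: prints remaining turn/shift in tool units
import sys
from h import *
from scipy.spatial.transform import Rotation as Ro
def rem(t,yaw,ax=None):
    o=env.observe();w,x,y,z=o['orientation'];R=Ro.from_quat([x,y,z,w]).as_matrix()
    a=np.radians(yaw);Y=np.array([np.cos(a),np.sin(a),0]);Z=np.array([0,0,-1]);G=np.c_[np.cross(Y,Z),Y,Z]
    tr=Ro.from_matrix(R.T@G).as_rotvec()/(np.pi/4); sh=R.T@(np.array(t)-o['ee_pos'])/.12
    print('t',round(o['time_s'],2),'pos',o['ee_pos'].round(4),'turn',tr.round(3),'shift',sh.round(3),'F',o['wrist_force'].round(1),'op',round(o['opening'],4),'ff',o['finger_force'],'q',o['q'].round(2))
def prs(p):
    v=np.load('press.npy');c,s=np.cos(v[2]),np.sin(v[2]);return np.array([[c,-s],[s,c]])@p[:2]+v[:2]
if __name__=='__main__': rem([float(a) for a in sys.argv[1:4]],float(sys.argv[4]))
E
python3 - <<'E'
from go import *
p=prs([.022-.16*np.cos(.55),.124]);print(p);rem([*p,.34],-14.75)
E
```

```text
[0.55133421 0.37111196]
t 0.1 pos [0.1292 0.5598 0.2214] turn [-2.000e-03  2.000e-03  2.039e+00] shift [-3.781 -0.743 -0.987] F [-0.2  0.6 -1. ] op 0.0853 ff 0.0 q [ 1.32  0.32  1.57  0.    1.26 -0.02]
```

```bash
python3 -m inch '[[[0,0,0.7],[-1,-0.2,-0.9],-1],[[0,0,0.7],[-1,-0.2,-0.9],-1],[[0,0,0.7],[-1,-0.2,-0.9],-1],[[0,0,0.7],[-1,-0.2,-0.9],-1],[[0,0,0.7],[-1,-0.2,-0.9],-1],[[0,0,0.7],[-1,-0.2,-0.9],-1]]'; python3 go.py .5513 .3711 .34 -14.75
```

```text
time_s: 0.6
ee_pos: [0.2423, 0.5097, 0.3316]
orientation: [0.0, 0.38, 0.925, 0.001]
wrist_force: [-0.0, -1.0, -0.4]
opening: 0.0855
finger_force: 0.0
t 0.6 pos [0.2423 0.5097 0.3316] turn [ 0.002 -0.003  1.335] shift [-2.643  0.99  -0.07 ] F [-0.  -1.  -0.4] op 0.0855 ff 0.0 q [1.11 0.25 1.39 0.   1.5  0.32]
```

```bash
python3 -m inch '[[[0,0,0.7],[-1,0.37,0],-1],[[0,0,0.7],[-1,0.37,0],-1],[[0,0,0.7],[-1,0.37,0],-1],[[0,0,0.7],[-1,0.37,0],-1],[[0,0,0.7],[-1,0.37,0],-1],[[0,0,0.7],[-1,0.37,0],-1]]'; python3 go.py .5513 .3711 .34 -14.75
```

```text
time_s: 1.1
ee_pos: [0.3573, 0.457, 0.3284]
orientation: [-0.0, 0.616, 0.788, -0.002]
wrist_force: [0.1, 0.2, 1.1]
opening: 0.0855
finger_force: 0.0
t 1.1 pos [0.3573 0.457  0.3284] turn [-0.003  0.003  0.639] shift [-1.086  1.394 -0.099] F [0.1 0.2 1.1] op 0.0855 ff 0.0 q [0.89 0.29 1.35 0.   1.51 0.64]
```

```bash
python3 -m inch '[[[0,0,0.64],[-0.78,1,-0.1],-1],[[0,0,0.64],[-0.78,1,-0.1],-1],[[0,0,0.64],[-0.78,1,-0.1],-1],[[0,0,0.64],[-0.78,1,-0.1],-1],[[0,0,0.64],[-0.78,1,-0.1],-1],[[0,0,0.64],[-0.78,1,-0.1],-1],[[0,0,0.64],[-0.78,1,-0.1],-1]]'; python3 go.py .5513 .3711 .34 -14.75
```

```text
time_s: 1.68
ee_pos: [0.4954, 0.3964, 0.3413]
orientation: [-0.0, 0.791, 0.612, -0.001]
wrist_force: [0.5, 0.2, -0.2]
opening: 0.0851
finger_force: 0.0
t 1.68 pos [0.4954 0.3964 0.3413] turn [-0.002  0.001  0.004] shift [-0.087  0.504  0.01 ] F [ 0.5  0.2 -0.2] op 0.0851 ff 0.0 q [0.66 0.38 1.19 0.   1.58 0.91]
```

```bash
python3 -m inch '[[[0,0,0],[-0.09,0.5,0],-1],[[0,0,0],[-0.09,0.5,0],-1],[[0,0,0],[-0.09,0.5,0],-1],[[0,0,0],[-0.09,0.5,0],-1]]' | head -2
cat >> h.py <<'E'
from scipy.spatial.transform import Rotation as Ro
def wrist():
    o=env.observe();w,x,y,z=o['orientation'];M=np.eye(4);M[:3,:3]=Ro.from_quat([x,y,z,w]).as_matrix();M[:3,3]=o['ee_pos']
    d=shot('wrist'); return d,M@d['T_tool_cam']
E
python3 - <<'E'
from h import *
from fit import loc
d,T=wrist(); C=cloud(d,T); cv2.imwrite('pics/w1.png',d['frame'])
v=np.load('press.npy'); p=C.reshape(-1,3);p=p[np.isfinite(p).all(1)];q=loc(p,*v)
k=q[(q[:,2]>.235)&(q[:,2]<.27)&(abs(q[:,0]+.114)<.04)&(abs(q[:,1]-.118)<.1)]
print('grip press frame',len(k),np.percentile(k,[2,50,98],axis=0).round(4))
for a in np.arange(.05,.18,.02):
    m=k[(abs(k[:,1]-a)<.01)]; print(round(a,2),len(m),m[:,0].mean() if len(m) else 0,m[:,2].max() if len(m) else 0)
E
```

```text
time_s: 2.02
ee_pos: [0.5508, 0.3708, 0.3417]
press [ 0.6304  0.2221 -0.2575] -14.751007892295105 0.14876597686299148 6482 0.0029497623706605924
axis col check 0.0029497623706605924
block in press [ 4.0000e-04 -3.9000e-03 -1.0856e+00] -62.19759800739954 378 0.000724643024355755 ztop [0.07784869 0.08344222]
block world [0.6297988  0.21824377] yaw -76.94860589969466
grip [0.5498065  0.36530971] 0.24862995662890547
grip pts 147 [0.54501041 0.36662927 0.25762321]
tongs [ 0.5028 -0.2212  0.0791] 4.532302831085259 708 0.0028484492670549488
tongs local x range [-0.12603267 -0.12198607  0.15914838  0.17670827] z [0.02092586 0.02816027]
-0.13 -0.013 -0.004 0.004 0.014
-0.11 -0.02 -0.012 0.01 0.019
-0.09 -0.025 -0.019 0.018 0.024
-0.07 -0.026 -0.02 0.019 0.026
-0.05 -0.029 -0.022 0.023 0.027
-0.03 -0.03 -0.022 0.025 0.031
-0.01 -0.031 -0.024 0.024 0.031
0.01 -0.03 -0.025 0.026 0.033
0.03 -0.034 -0.028 0.027 0.034
0.05 -0.041 -0.033 0.033 0.04
0.07 -0.044 -0.038 0.036 0.046
0.09 -0.042 -0.039 0.037 0.044
0.11 -0.047 -0.037 0.039 0.045
0.13 -0.047 -0.038 0.04 0.048
0.15 -0.048 -0.04 0.042 0.048
0.17 0.03 nan 0.03 0.03
fence [-0.07954758 -0.03645291 -0.00268851] [0.07454011 0.08032637]
grip press frame 4383 [[-0.1278  0.0662  0.2379]
 [-0.1159  0.1143  0.2588]
 [-0.0887  0.1611  0.262 ]]
0.05 0 0 0
0.07 875 -0.10622966612455984 0.2615353156615623
0.09 749 -0.11668275412227831 0.2621932795360128
0.11 799 -0.11702507692784674 0.2623804777898492
0.13 839 -0.1175598211100262 0.26228998228521816
0.15 911 -0.11780720305553935 0.2643579112622686
0.17 210 -0.11773956946731486 0.26274302729951526
  return _methods._mean(a, axis=axis, dtype=dtype,
  ret = ret.dtype.type(ret / rcount)
```

View pics/w1.png

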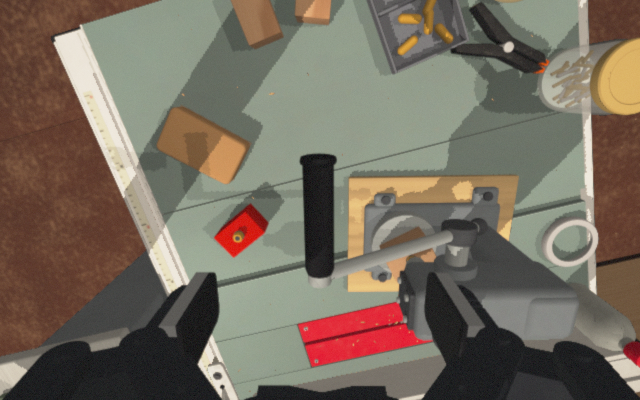

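The wrist view shows the black grip bar from (318,158) to (319,278), centred between the fingers and clear all round. I descend and pinch it.

```bash
python3 -m inch '[[[0,0,0],[0,-0.02,0.25],-1],[[0,0,0],[0,-0.02,0.5],-1],[[0,0,0],[0,-0.02,0.7],-1],[[0,0,0],[0,-0.02,0.8],-1],[[0,0,0],[0,-0.02,0.8],-1],[[0,0,0],[0,-0.02,0.8],-0.3],[[0,0,0],[0,-0.02,0.8],0.2],[[0,0,0],[0,-0.02,0.8],1],[[0,0,0],[0,-0.02,0.8],1],[[0,0,0],[0,-0.02,0.8],1],[[0,0,0],[0,-0.02,0.8],1],[[0,0,0],[0,-0.02,0.8],1],[[0,0,0],[0,-0.02,0.8],1],[[0,0,0],[0,-0.02,0.8],1]]'
python3 - <<'E'
from math import *
# arc rows in tool units relative to grip at lever=0: tool y=press x, z down
for i in range(0,14):
    l=1.12*i/13;x=-.16*cos(.55-l)+.16*cos(.55);z=.16*sin(.55)-.16*sin(.55-l)
    print(i,round(l,3),'y',round(x/.12,2),'z',round(z/.12,2))
E
```

```text
time_s: 3.23
ee_pos: [0.5485, 0.3713, 0.248]
orientation: [-0.001, 0.792, 0.61, 0.0]
wrist_force: [-4.6, 1.1, 5.5]
opening: 0.0002
finger_force: 2.9
0 0.0 y 0.0 z 0.0
1 0.086 y -0.06 z 0.1
2 0.172 y -0.1 z 0.21
3 0.258 y -0.14 z 0.31
4 0.345 y -0.17 z 0.42
5 0.431 y -0.19 z 0.54
6 0.517 y -0.2 z 0.65
7 0.603 y -0.19 z 0.77
8 0.689 y -0.18 z 0.88
9 0.775 y -0.16 z 0.99
10 0.862 y -0.13 z 1.11
11 0.948 y -0.09 z 1.21
12 1.034 y -0.04 z 1.32
13 1.12 y 0.01 z 1.42
```

Run:
```python
from h import *
d=shot('side'); cv2.imwrite('pics/s2.png',cv2.resize(d['frame'][175:295,230:390],(800,600),interpolation=cv2.INTER_CUBIC))
```

```text
(no output)
```

View pics/s2.png

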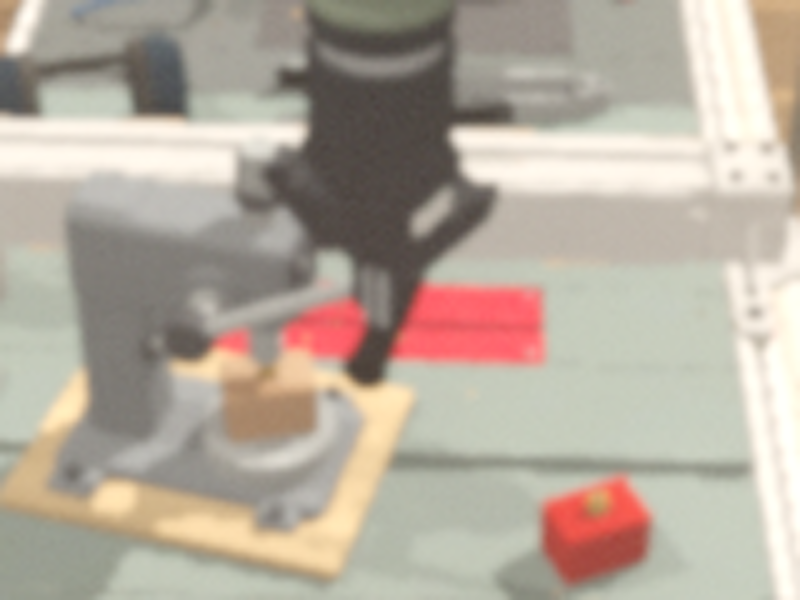

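The fingers squeezed off the bar and now sit shut on top of it, holding the lever slightly down. I ease up to rest, reopen and take the bar deeper.

```bash
python3 -m inch '[[[0,0,0],[0,0,-0.02],1],[[0,0,0],[0,0,-0.04],1],[[0,0,0],[0,0,-0.06],1],[[0,0,0],[0,0,-0.08],1],[[0,0,0],[0,0,-0.1],1],[[0,0,0],[0,0,-0.12],1],[[0,0,0],[0,0,-0.14],1],[[0,0,0],[0,0,-0.16],1],[[0,0,0],[0,0,-0.18],1],[[0,0,0],[0,0,-0.2],1],[[0,0,0],[0,0,-0.22],1],[[0,0,0],[0,0,-0.25],1],[[0,0,0],[0,0,-0.28],1],[[0,0,0],[0,0,-0.32],1]]'; python3 -m inch '[[[0,0,0],[0,0,-0.2],-1],[[0,0,0],[0,0,-0.3],-1],[[0,0,0],[0,0,-0.3],-1],[[0,0,0],[0,0,-0.3],-1],[[0,0,0],[0,0,-0.3],-1],[[0,0,0],[0,0,-0.3],-1],[[0,0,0],[0,0,-0.3],-1]]'; python3 go.py .5485 .3713 .234 -14.75
```

```text
time_s: 4.45
ee_pos: [0.5495, 0.3705, 0.2849]
orientation: [-0.0, 0.792, 0.61, -0.0]
wrist_force: [-0.5, 0.4, 0.5]
opening: -0.0001
finger_force: 0.0
time_s: 5.03
ee_pos: [0.5492, 0.3703, 0.3194]
orientation: [-0.0, 0.792, 0.61, -0.001]
wrist_force: [-0.4, 0.2, 0.7]
opening: 0.0832
finger_force: 0.0
t 5.03 pos [0.5492 0.3703 0.3194] turn [-0.002  0.002 -0.001] shift [ 0.007 -0.007  0.712] F [-0.4  0.2  0.7] op 0.0832 ff 0.0 q [0.58 0.43 1.16 0.   1.56 0.83]
```

```bash
python3 -m inch '[[[0,0,0],[0,0,0.25],-1],[[0,0,0],[0,0,0.5],-1],[[0,0,0],[0,0,0.65],-1],[[0,0,0],[0,0,0.72],-1],[[0,0,0],[0,0,0.72],-1],[[0,0,0],[0,0,0.72],-0.3],[[0,0,0],[0,0,0.72],0.2],[[0,0,0],[0,0,0.72],1],[[0,0,0],[0,0,0.72],1],[[0,0,0],[0,0,0.72],1],[[0,0,0],[0,0,0.72],1],[[0,0,0],[0,0,0.72],1],[[0,0,0],[0,0,0.72],1],[[0,0,0],[0,0,0.72],1]]'
```

```text
time_s: 6.2
ee_pos: [0.5485, 0.3711, 0.2354]
orientation: [-0.001, 0.792, 0.61, 0.0]
wrist_force: [-4.8, 0.6, 5.2]
opening: 0.0194
finger_force: 59.6
```

```bash
python3 -m inch '[[[0,0,0],[0,-0.03,0.05],1],[[0,0,0],[0,-0.06,0.1],1],[[0,0,0],[0,-0.08,0.15],1],[[0,0,0],[0,-0.1,0.21],1],[[0,0,0],[0,-0.14,0.31],1],[[0,0,0],[0,-0.17,0.42],1],[[0,0,0],[0,-0.19,0.54],1],[[0,0,0],[0,-0.2,0.65],1],[[0,0,0],[0,-0.19,0.77],1],[[0,0,0],[0,-0.18,0.88],1],[[0,0,0],[0,-0.16,0.99],1],[[0,0,0],[0,-0.16,0.99],1],[[0,0,0],[0,-0.16,0.99],1]]'
```

```text
time_s: 7.28
ee_pos: [0.5283, 0.3767, 0.1152]
orientation: [-0.002, 0.791, 0.612, -0.002]
wrist_force: [-7.1, 3.3, 4.6]
opening: 0.0196
finger_force: 73.3
```

```bash
python3 -m inch '[[[0,0,0],[0,0.03,0.12],1],[[0,0,0],[0,0.07,0.22],1],[[0,0,0],[0,0.12,0.33],1],[[0,0,0],[0,0.15,0.39],1],[[0,0,0],[0,0.16,0.42],1],[[0,0,0],[0,0.16,0.43],1],[[0,0,0],[0,0.16,0.43],1],[[0,0,0],[0,0.16,0.43],1]]'
python3 - <<'E'
from h import *
d=shot('side'); cv2.imwrite('pics/s3.png',cv2.resize(d['frame'][195:295,230:363],(800,600),interpolation=cv2.INTER_CUBIC))
E
```

```text
time_s: 7.95
ee_pos: [0.5451, 0.3723, 0.0633]
orientation: [-0.003, 0.792, 0.611, -0.003]
wrist_force: [-12.3, 5.5, 4.5]
opening: 0.0195
finger_force: 80.1
```

View pics/s3.png

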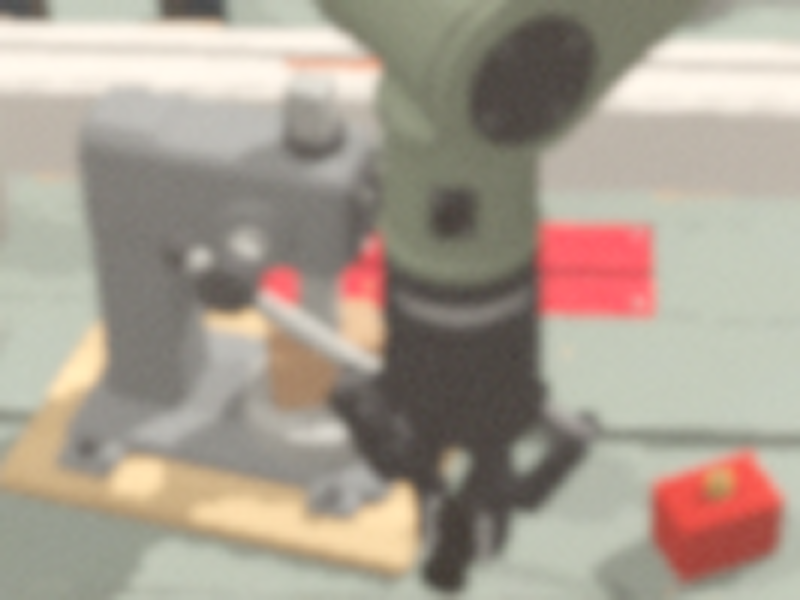

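The lever slopes down steeply near the stop and the ram is on the block. I push a little more to prove the hard stop.

```bash
python3 -m inch '[[[0,0,0],[0,0.0,0.03],1],[[0,0,0],[0,0.0,0.06],1],[[0,0,0],[0,0.0,0.06],1],[[0,0,0],[0,0.0,0.06],1]]'; python3 -c "
from h import *
import numpy as np
o=env.observe();print(o['wrist_force'],o['torque'])
v=np.load('press.npy');c,s=np.cos(v[2]),np.sin(v[2])
d=o['ee_pos'][:2]-v[:2];print('press xy',d@[c,s],d@[-s,c])
P=cloud(shot('side')).reshape(-1,3);P=P[np.isfinite(P).all(1)];D=P[:,:2]-v[:2];q=np.c_[D@[c,s],D@[-s,c],P[:,2]]
k=q[(q[:,1]>.05)&(q[:,1]<.085)&(q[:,0]<.0)&(q[:,0]>-.1)&(q[:,2]>.09)&(q[:,2]<.17)]
print(len(k)); 
if len(k)>5: print(np.polyfit(k[:,0],k[:,2],1),k.mean(0))
"
```

```text
time_s: 8.33
ee_pos: [0.5481, 0.3716, 0.0583]
orientation: [-0.001, 0.791, 0.612, -0.0]
wrist_force: [-9.7, 2.1, 10.4]
opening: 0.0196
finger_force: 80.8
[-9.6521578   2.11600075 10.36065317] [0.1962887  0.90485279 0.84316156]
press xy -0.11767664008484967 0.12366106049337372
77
[0.54539351 0.15655275] [-0.02448086  0.0705375   0.14320105]
```

```bash
python3 -m inch '[[[0,0,0],[0,0.0,0.03],1],[[0,0,0],[0,0.0,0.06],1],[[0,0,0],[0,0.0,0.09],1],[[0,0,0],[0,0.0,0.09],1],[[0,0,0],[0,0.0,0.09],1]]'; python3 -c "
from h import *
import numpy as np
v=np.load('press.npy');c,s=np.cos(v[2]),np.sin(v[2])
for i in range(3):
  P=cloud(shot('side')).reshape(-1,3);P=P[np.isfinite(P).all(1)];D=P[:,:2]-v[:2];q=np.c_[D@[c,s],D@[-s,c],P[:,2]]
  k=q[(q[:,1]>.05)&(q[:,1]<.085)&(q[:,0]<.0)&(q[:,0]>-.1)&(q[:,2]>.09)&(q[:,2]<.17)]
  print(len(k),np.polyfit(k[:,0],k[:,2],1),k.mean(0))
"
```

```text
time_s: 8.8
ee_pos: [0.5494, 0.3708, 0.0547]
orientation: [-0.0, 0.793, 0.61, 0.002]
wrist_force: [-14.3, -7.6, 42.4]
opening: 0.019
finger_force: 85.7
78 [0.61012131 0.15726287] [-0.0249627   0.07067171  0.14203259]
77 [0.60053782 0.15731427] [-0.02541688  0.07098832  0.14205047]
77 [0.6134149  0.15751562] [-0.02511875  0.07084607  0.1421074 ]
```

The force rose to 42 N and the lever slope is 0.55 rad below level, so the lever is at its 1.10 stop. Now I ease it back along the arc.

```bash
python3 -m inch '[[[0,0,0],[0,0,-0.04],1],[[0,0,0],[0,-0.01,-0.08],1],[[0,0,0],[0,-0.04,-0.14],1],[[0,0,0],[0,-0.07,-0.2],1],[[0,0,0],[0,-0.09,-0.25],1],[[0,0,0],[0,-0.11,-0.3],1],[[0,0,0],[0,-0.13,-0.36],1],[[0,0,0],[0,-0.15,-0.42],1],[[0,0,0],[0,-0.16,-0.47],1],[[0,0,0],[0,-0.17,-0.52],1],[[0,0,0],[0,-0.18,-0.58],1],[[0,0,0],[0,-0.19,-0.64],1],[[0,0,0],[0,-0.19,-0.69],1],[[0,0,0],[0,-0.2,-0.75],1],[[0,0,0],[0,-0.2,-0.81],1],[[0,0,0],[0,-0.2,-0.87],1],[[0,0,0],[0,-0.19,-0.92],1]]'
```

```text
time_s: 10.37
ee_pos: [0.526, 0.3769, 0.1569]
orientation: [-0.001, 0.792, 0.611, -0.001]
wrist_force: [-7.5, 3.7, -1.1]
opening: 0.0196
finger_force: 68.2
```

```bash
python3 -m inch '[[[0,0,0],[0,0.01,-0.06],1],[[0,0,0],[0,0.02,-0.12],1],[[0,0,0],[0,0.04,-0.18],1],[[0,0,0],[0,0.05,-0.23],1],[[0,0,0],[0,0.07,-0.28],1],[[0,0,0],[0,0.09,-0.33],1],[[0,0,0],[0,0.11,-0.39],1],[[0,0,0],[0,0.13,-0.44],1],[[0,0,0],[0,0.16,-0.49],1],[[0,0,0],[0,0.18,-0.53],1],[[0,0,0],[0,0.19,-0.55],1],[[0,0,0],[0,0.19,-0.55],1],[[0,0,0],[0,0.19,-0.55],1]]'; python3 -c "
from h import *
import numpy as np
v=np.load('press.npy');c,s=np.cos(v[2]),np.sin(v[2])
P=cloud(shot('side')).reshape(-1,3);P=P[np.isfinite(P).all(1)];D=P[:,:2]-v[:2];q=np.c_[D@[c,s],D@[-s,c],P[:,2]]
k=q[(q[:,1]>.05)&(q[:,1]<.085)&(q[:,0]<.0)&(q[:,0]>-.1)&(q[:,2]>.15)&(q[:,2]<.26)]
print(len(k),np.polyfit(k[:,0],k[:,2],1),k.mean(0))
"
```

```text
time_s: 11.45
ee_pos: [0.5432, 0.3727, 0.2243]
orientation: [-0.005, 0.792, 0.611, -0.004]
wrist_force: [-19.7, 4.5, 9.8]
opening: 0.0195
finger_force: 62.2
101 [-0.50956552  0.18075547] [-0.03947557  0.07180535  0.20087086]
```

```bash
python3 -m inch '[[[0,0,0],[0,0.0,-0.03],1],[[0,0,0],[0,0.0,-0.05],1],[[0,0,0],[0,0.0,-0.08],1],[[0,0,0],[0,0.0,-0.08],1],[[0,0,0],[0,0.0,-0.08],1]]'; python3 -c "
from h import *
import numpy as np
v=np.load('press.npy');c,s=np.cos(v[2]),np.sin(v[2])
P=cloud(shot('side')).reshape(-1,3);P=P[np.isfinite(P).all(1)];D=P[:,:2]-v[:2];q=np.c_[D@[c,s],D@[-s,c],P[:,2]]
k=q[(q[:,1]>.05)&(q[:,1]<.085)&(q[:,0]<.0)&(q[:,0]>-.1)&(q[:,2]>.15)&(q[:,2]<.26)]
print(len(k),np.polyfit(k[:,0],k[:,2],1),k.mean(0))
"
```

```text
time_s: 11.92
ee_pos: [0.5476, 0.3716, 0.2333]
orientation: [-0.002, 0.792, 0.611, -0.001]
wrist_force: [-8.3, 3.4, 4.9]
opening: 0.0198
finger_force: 60.4
106 [-0.59380952  0.18177185] [-0.04221791  0.07163531  0.20684125]
```

```bash
python3 -m inch '[[[0,0,0],[0,0,0],0.5],[[0,0,0],[0,0,0],0.3],[[0,0,0],[0,0,0],0],[[0,0,0],[0,0,0],-0.5],[[0,0,0],[0,0,0],-1],[[0,0,0],[0,0,0],-1],[[0,0,0],[0,0,0],-1],[[0,0,0],[0,0,0],-1],[[0,0,0],[0,0,-0.3],-1],[[0,0,0],[0,0,-0.6],-1],[[0,0,0],[0,0,-0.9],-1],[[0,0,0],[0,0,-0.9],-1]]'
python3 - <<'E'
from go import *
from fit_lib import *
E
sed -i 's/^m=(A\[:,2\]>.006)/if __name__!="__main__": raise SystemExit\n&/' fit.py
python3 - <<'E'
import sys;sys.path.insert(0,'.')
from go import *
# tongs pads at (.5028,-.2212), yaw 4.53; tool y at 94.53 or -85.47
rem([.5028,-.2212,.20],94.53); rem([.5028,-.2212,.20],-85.47)
d=shot('side');v=np.load('press.npy');P=cloud(d).reshape(-1,3);P=P[np.isfinite(P).all(1)];c,s=np.cos(v[2]),np.sin(v[2]);D=P[:,:2]-v[:2];q=np.c_[D@[c,s],D@[-s,c],P[:,2]]
k=q[(q[:,1]>.05)&(q[:,1]<.085)&(q[:,0]<.0)&(q[:,0]>-.1)&(q[:,2]>.15)&(q[:,2]<.26)];print('lever slope',np.polyfit(k[:,0],k[:,2],1))
E
```

```text
time_s: 12.97
ee_pos: [0.5517, 0.3718, 0.3485]
orientation: [0.001, 0.792, 0.61, 0.008]
wrist_force: [-0.6, -0.5, 1.3]
opening: 0.0851
finger_force: 0.0
t 12.97 pos [0.5517 0.3718 0.3485] turn [ 0.022  0.003 -2.43 ] shift [-4.895  0.856  1.192] F [-0.6 -0.5  1.3] op 0.0851 ff 0.0 q [ 0.58  0.42  1.1  -0.    1.61  0.83]
t 12.97 pos [0.5517 0.3718 0.3485] turn [ 0.003 -0.021  1.57 ] shift [-4.895  0.856  1.192] F [-0.6 -0.5  1.3] op 0.0851 ff 0.0 q [ 0.58  0.42  1.1  -0.    1.61  0.83]
lever slope [-0.60142601  0.18279714]Traceback (most recent call last):
  File "<stdin>", line 2, in <module>
ModuleNotFoundError: No module named 'fit_lib'
```

```bash
for i in 1 2 3; do python3 -m inch '[[[0,0,0],[-0.3,0.05,0],-1],[[0,0,0],[-0.6,0.1,0],-1],[[0,0,0],[-0.9,0.15,0],-1],[[0,0,0],[-1,0.17,0],-1]]' |sed -n 2,4p; done;  python3 go.py .5028 -.2212 .2 -85.47
```

```text
ee_pos: [0.5376, 0.2451, 0.339]
orientation: [0.001, 0.793, 0.609, -0.002]
wrist_force: [-0.2, 0.4, 0.4]
ee_pos: [0.5267, 0.1243, 0.3391]
orientation: [0.0, 0.793, 0.609, -0.001]
wrist_force: [0.0, -0.6, 0.0]
ee_pos: [0.5161, 0.0036, 0.339]
orientation: [0.0, 0.793, 0.609, -0.001]
wrist_force: [-0.6, 0.5, 0.4]
t 14.02 pos [0.5161 0.0036 0.339 ] turn [1.000e-03 3.000e-03 1.567e+00] shift [-1.836  0.378  1.162] F [-0.6  0.5  0.4] op 0.0852 ff 0.0 q [-0.01  0.17  1.47 -0.    1.5   0.25]
```

```bash
python3 -m inch '[[[0,0,0.2],[-0.3,0.05,0],-1],[[0,0,0.4],[-0.6,0.1,0.1],-1],[[0,0,0.6],[-0.9,0.2,0.2],-1],[[0,0,0.8],[-1,0.2,0.3],-1],[[0,0,0.8],[-1,0.2,0.4],-1],[[0,0,0.8],[-1,0.2,0.4],-1]]' |sed -n 2,4p;  python3 go.py .5028 -.2212 .2 -85.47
```

```text
ee_pos: [0.5082, -0.1153, 0.2885]
orientation: [-0.002, 0.943, 0.334, -0.002]
wrist_force: [-0.3, -0.2, -0.1]
t 14.52 pos [ 0.5082 -0.1153  0.2885] turn [-0.006  0.006  0.766] shift [-0.588  0.662  0.736] F [-0.3 -0.2 -0.1] op 0.0857 ff 0.0 q [-0.25  0.2   1.56  0.    1.39  0.64]
```

```bash
python3 -m inch '[[[0,0,0.2],[-0.2,0.2,0.2],-1],[[0,0,0.4],[-0.4,0.45,0.4],-1],[[0,0,0.6],[-0.58,0.66,0.5],-1],[[0,0,0.77],[-0.58,0.66,0.6],-1],[[0,0,0.77],[-0.58,0.66,0.6],-1],[[0,0,0.77],[-0.58,0.66,0.6],-1],[[0,0,0.77],[-0.58,0.66,0.6],-1]]' |sed -n 2,4p;  python3 go.py .5028 -.2212 .2 -85.47
python3 - <<'E'
from h import *
from scipy.optimize import least_squares
d,T=wrist();C=cloud(d,T);cv2.imwrite('pics/w2.png',d['frame'])
A=C.reshape(-1,3);A=A[np.isfinite(A).all(1)]
def loc(p,x,y,th):
    c,s=np.cos(th),np.sin(th);D=p[:,:2]-[x,y];return np.c_[D@[c,s],D@[-s,c],p[:,2]]
t=A[(A[:,2]>.012)&(A[:,2]<.034)&(A[:,0]>.36)&(A[:,0]<.69)&(A[:,1]<-.13)&(A[:,1]>-.29)]
L=np.array([[-.115,.0],[-.1,.017],[-.037,.0255],[.04,.0255],[.075,.038],[.165,.038]])
def tg(v,p):
    q=loc(p,*v);yy=np.interp(q[:,0],L[:,0],L[:,1]);return np.where(q[:,0]>.165,np.hypot(q[:,0]-.165,abs(q[:,1])-yy),np.where(q[:,0]<-.12,q[:,0]+.12,abs(q[:,1])-yy))
r=least_squares(tg,[.5028,-.2212,.079],args=(t,),loss='soft_l1',f_scale=.003);x=r.x
q=loc(t,*x);print(x,np.degrees(x[2]),len(t),np.median(abs(r.fun)),np.percentile(q[:,0],[0,1,99,100]))
for a in np.arange(-.12,.17,.02):
    k=q[(q[:,0]>a)&(q[:,0]<a+.02)]
    if len(k): print(round(a,2),np.percentile(k[:,1],[2,98]).round(4),len(k),np.percentile(k[:,2],80).round(3))
E
```

```text
ee_pos: [0.5063, -0.22, 0.22]
orientation: [-0.0, 0.999, 0.043, 0.0]
wrist_force: [0.8, 1.0, -0.5]
t 15.1 pos [ 0.5063 -0.22    0.22  ] turn [-0.    -0.001  0.008] shift [-0.03   0.008  0.167] F [ 0.8  1.  -0.5] op 0.0854 ff 0.0 q [-0.43  0.28  1.62  0.    1.24  1.05]
[ 0.50466311 -0.21911446  0.0840422 ] 4.815263142734155 4140 0.0018898617801928908 [-0.12782384 -0.12244766  0.15352449  0.15652353]
-0.12 [-0.0125  0.0126] 345 0.026
-0.1 [-0.0194  0.019 ] 274 0.025
-0.08 [-0.0211  0.0208] 165 0.026
-0.06 [-0.022   0.0233] 177 0.026
-0.04 [-0.0268  0.0271] 312 0.026
-0.02 [-0.0277  0.0278] 311 0.026
0.0 [-0.0284  0.0285] 299 0.026
0.02 [-0.029   0.0285] 266 0.026
0.04 [-0.0347  0.0342] 252 0.026
0.06 [-0.0387  0.0386] 253 0.026
0.08 [-0.0399  0.0401] 265 0.026
0.1 [-0.0412  0.0413] 322 0.026
0.12 [-0.0423  0.0423] 454 0.026
0.14 [-0.0434  0.0434] 370 0.026
```

View pics/w2.png

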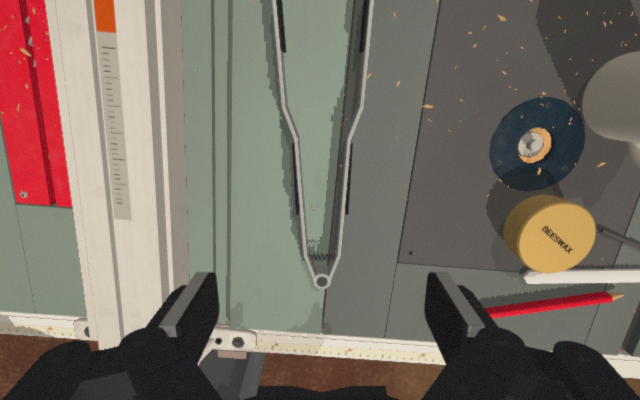

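The wrist view shows the tongs with the pivot at (320,281), pads at v 143-213 and jaws at the top, lined up with the fingers. The wax tin (548,233), mug and pencil are all clear. I descend over the pads.

```bash
python3 go.py .5047 -.2191 .10 -85.2; python3 -m inch '[[[0,0,0],[-0.01,0,0.3],-1],[[0,0,0],[-0.01,0,0.6],-1],[[0,0,0],[-0.01,0,0.9],-1],[[0,0,0],[-0.01,0,1],-1],[[0,0,0],[-0.01,0,1],-1]]' >/dev/null; python3 go.py .5047 -.2191 .016 -85.2
```

```text
t 15.15 pos [ 0.5063 -0.22    0.2203] turn [ 0.    -0.002  0.001] shift [-0.014 -0.009  1.003] F [ 0.9  0.3 -0.3] op 0.0853 ff 0.0 q [-0.43  0.28  1.62  0.    1.24  1.05]
t 15.57 pos [ 0.5026 -0.219   0.0969] turn [-0.004  0.007 -0.   ] shift [0.021 0.005 0.674] F [-0.7  1.2  1.2] op 0.0854 ff 0.0 q [-0.43  0.39  1.8   0.    0.96  1.06]
```

```bash
python3 -m inch '[[[0,0,0],[0.02,0,0.25],-1],[[0,0,0],[0.02,0,0.45],-1],[[0,0,0],[0.02,0,0.6],-1],[[0,0,0],[0.02,0,0.67],-1],[[0,0,0],[0.02,0,0.67],-1],[[0,0,0],[0.02,0,0.67],-0.5],[[0,0,0],[0.02,0,0.67],-0.3],[[0,0,0],[0.02,0,0.67],-0.25],[[0,0,0],[0.02,0,0.67],-0.25],[[0,0,0],[0.02,0,0.67],-0.25],[[0,0,0],[0.02,0,0.67],-0.25],[[0,0,0],[0.02,0,0.67],-0.25]]'
```

```text
time_s: 16.57
ee_pos: [0.5068, -0.2206, 0.0196]
orientation: [0.0, 0.999, 0.04, 0.0]
wrist_force: [0.6, -0.4, 0.5]
opening: 0.0532
finger_force: 0.0
```

```bash
python3 -m inch '[[[0,0,0],[0,0,0.02],-0.19],[[0,0,0],[0,0,0.02],-0.19],[[0,0,0],[0,0,0.02],-0.19],[[0,0,0],[0,0,0.02],-0.19]]'
```

```text
time_s: 16.9
ee_pos: [0.5066, -0.2205, 0.0168]
orientation: [-0.0, 0.999, 0.04, -0.0]
wrist_force: [0.3, -0.0, -0.2]
opening: 0.0507
finger_force: 0.0
```

```bash
for c in a; do python3 -m inch '[[[0,0,0],[0,0,0],-0.16],[[0,0,0],[0,0,0],-0.16],[[0,0,0],[0,0,0],-0.16]]' | tail -2; python3 -m inch '[[[0,0,0],[0,0,0],-0.13],[[0,0,0],[0,0,0],-0.13],[[0,0,0],[0,0,0],-0.13]]'|tail -2; done
python3 - <<'E'
from h import *
d,T=wrist();cv2.imwrite('pics/w3.png',d['frame'])
C=cloud(d,T)
s=load('side');s=shot('side');P=cloud(s)
for n,Z in(('w',C),('s',P)):
    A=Z.reshape(-1,3);A=A[np.isfinite(A).all(1)]
    c,q=np.cos(.084),np.sin(.084);D=A[:,:2]-[.5047,-.2191];L=np.c_[D@[c,q],D@[-q,c],A[:,2]]
    for a in(.08,.1,.12,.14):
        k=L[(L[:,0]>a)&(L[:,0]<a+.02)&(abs(L[:,1])<.06)&(L[:,2]>.013)&(L[:,2]<.035)]
        if len(k)>3: print(n,a,len(k),np.percentile(k[:,1],[3,97]).round(4))
E
```

```text
opening: 0.0494
finger_force: 0.0
opening: 0.0482
finger_force: 0.0
w 0.08 1940 [-0.0398  0.0394]
w 0.1 1294 [-0.0407  0.0403]
s 0.08 27 [-0.0434  0.0412]
s 0.1 27 [-0.0442  0.0402]
s 0.12 31 [-0.0476  0.0413]
s 0.14 25 [-0.0485  0.0438]
```

View pics/w3.png

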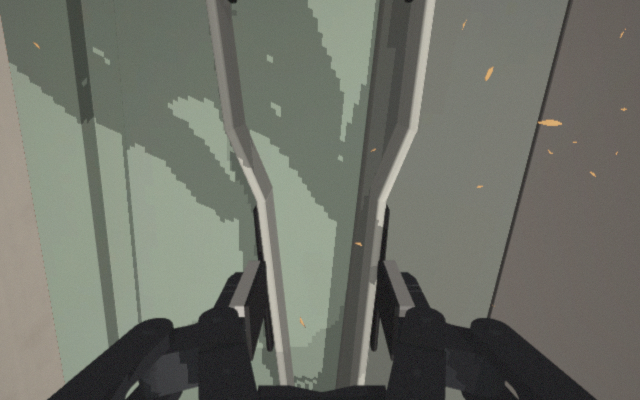

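The picture shows the finger pads just outside the tongs' black pads at (265,290) and (383,290), centred and not yet squeezing. I keep closing in small steps.

```bash
python3 -m inch '[[[0,0,0],[0,0,0],-0.09],[[0,0,0],[0,0,0],-0.09],[[0,0,0],[0,0,0],-0.09]]'|tail -2; python3 -m inch '[[[0,0,0],[0,0,0],-0.05],[[0,0,0],[0,0,0],-0.05],[[0,0,0],[0,0,0],-0.05]]'|tail -2
python3 - <<'E'
from h import *
d,T=wrist();C=cloud(d,T)
A=C.reshape(-1,3);A=A[np.isfinite(A).all(1)]
c,q=np.cos(.084),np.sin(.084);D=A[:,:2]-[.5047,-.2191];L=np.c_[D@[c,q],D@[-q,c],A[:,2]]
for a in(.06,.08,.1):
    k=L[(L[:,0]>a)&(L[:,0]<a+.02)&(abs(L[:,1])<.06)&(L[:,2]>.013)&(L[:,2]<.035)]
    print(a,len(k),np.percentile(k[:,1],[3,97]).round(4))
E
```

```text
opening: 0.0465
finger_force: 0.0
opening: 0.0447
finger_force: 0.0
0.06 1747 [-0.0385  0.0381]
0.08 1928 [-0.0398  0.0395]
0.1 1290 [-0.0407  0.0403]
```

Run:
```python
from h import *
d,T=wrist(); o=env.observe();print(o['ee_pos'],o['opening'],o['wrist_force'])
Tt=d['T_tool_cam']
f=d['frame']
for v in range(250,360,12):
    print(v,[ (u,*(px(d,u,v,Tt)*1000).round(0).astype(int)) for u in range(236,290,9)])
cv2.imwrite('pics/w4.png',cv2.resize(f[180:400,180:470],(791,600),interpolation=cv2.INTER_CUBIC))
```

```text
[ 0.50669494 -0.22051699  0.01698565] 0.04461365265255226 [ 1.09311168  0.56479635 -0.09035685]
250 [(236, np.int64(0), np.int64(-45), np.int64(16)), (245, np.int64(0), np.int64(-41), np.int64(16)), (254, np.int64(0), np.int64(-36), np.int64(16)), (263, np.int64(11), np.int64(-27), np.int64(-8)), (272, np.int64(10), np.int64(-23), np.int64(-6)), (281, np.int64(0), np.int64(-22), np.int64(16))]
262 [(236, np.int64(-6), np.int64(-46), np.int64(16)), (245, np.int64(-7), np.int64(-41), np.int64(16)), (254, np.int64(11), np.int64(-29), np.int64(-19)), (263, np.int64(11), np.int64(-25), np.int64(-19)), (272, np.int64(5), np.int64(-24), np.int64(-7)), (281, np.int64(-6), np.int64(-22), np.int64(15))]
274 [(236, np.int64(-14), np.int64(-46), np.int64(16)), (245, np.int64(7), np.int64(-33), np.int64(-22)), (254, np.int64(11), np.int64(-27), np.int64(-29)), (263, np.int64(11), np.int64(-24), np.int64(-29)), (272, np.int64(0), np.int64(-24), np.int64(-8)), (281, np.int64(-12), np.int64(-22), np.int64(13))]
286 [(236, np.int64(7), np.int64(-34), np.int64(-31)), (245, np.int64(11), np.int64(-29),
[... 1377 characters left out ...]
int64(-25), np.int64(-7)), (281, np.int64(-33), np.int64(-21), np.int64(-7))]
346 [(236, np.int64(17), np.int64(-23), np.int64(-78)), (245, np.int64(17), np.int64(-21), np.int64(-78)), (254, np.int64(-5), np.int64(-24), np.int64(-50)), (263, np.int64(-59), np.int64(-34), np.int64(16)), (272, np.int64(-40), np.int64(-25), np.int64(-7)), (281, np.int64(-40), np.int64(-21), np.int64(-8))]
358 [(236, np.int64(17), np.int64(-22), np.int64(-82)), (245, np.int64(17), np.int64(-20), np.int64(-82)), (254, np.int64(-10), np.int64(-25), np.int64(-50)), (263, np.int64(-68), np.int64(-35), np.int64(16)), (272, np.int64(-68), np.int64(-30), np.int64(16)), (281, np.int64(-47), np.int64(-21), np.int64(-8))]
```

View pics/w4.png

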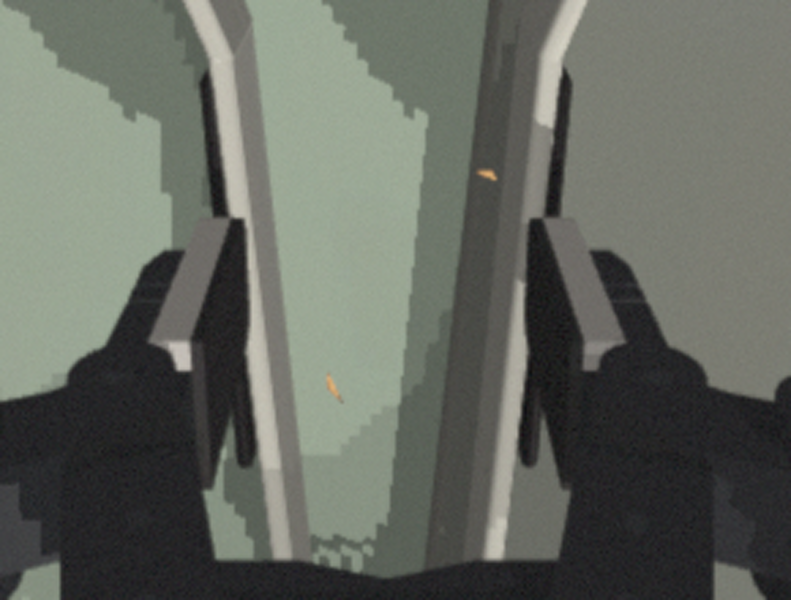

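Run:
```python
from h import *
d=load('wrist');C=cloud(d,d['T_tool_cam'])*1000
for u in (252,256,260,264,267):
    print(u,[(v,*C[v,u].round(0).astype(int).tolist()) for v in range(252,272,2)])
```

```text
252 [(252, -1, -37, 16), (254, -2, -37, 16), (256, -3, -37, 15), (258, -4, -37, 16), (260, -5, -37, 16), (262, 10, -30, -18), (264, 11, -30, -21), (266, 11, -29, -23), (268, 11, -29, -25), (270, 11, -29, -26)]
256 [(252, -1, -35, 16), (254, -2, -35, 15), (256, -3, -35, 16), (258, -4, -35, 15), (260, 11, -29, -17), (262, 11, -28, -19), (264, 11, -28, -20), (266, 11, -28, -22), (268, 11, -27, -25), (270, 11, -27, -26)]
260 [(252, 11, -28, -9), (254, 10, -29, -8), (256, 9, -29, -9), (258, 7, -29, -8), (260, 11, -27, -17), (262, 11, -27, -19), (264, 11, -26, -21), (266, 11, -26, -23), (268, 11, -26, -24), (270, 11, -25, -27)]
264 [(252, 11, -27, -9), (254, 9, -27, -8), (256, 9, -27, -8), (258, 8, -27, -8), (260, 11, -25, -17), (262, 11, -25, -19), (264, 11, -25, -20), (266, 11, -25, -22), (268, 11, -24, -24), (270, 11, -24, -26)]
267 [(252, 10, -25, -8), (254, 10, -25, -9), (256, 8, -26, -8), (258, 7, -26, -7), (260, 11, -24, -17), (262, 11, -24, -20), (264, 10, -24, -19), (266, 10, -24, -21), (268, 9, -24, -21), (270, 8, -24, -21)]
```

The depth shows the fingertips about 17 mm behind the reported TCP, at about z 0.034, so they are above the tongs rather than beside them. That also explains the first lever slip. I reopen, go 29 mm lower in small steps, then squeeze.

```bash
python3 -m inch '[[[0,0,0],[0,0,0],-0.8],[[0,0,0],[0,0,0],-0.8],[[0,0,0],[0,0,0],-0.8],[[0,0,0],[-0.02,0.01,0.06],-0.8],[[0,0,0],[-0.02,0.01,0.12],-0.8],[[0,0,0],[-0.02,0.01,0.18],-0.8],[[0,0,0],[-0.02,0.01,0.18],-0.8]]'|sed -n '2p;4,6p'; python3 -m inch '[[[0,0,0],[0,0,0.03],-0.8],[[0,0,0],[0,0,0.06],-0.8],[[0,0,0],[0,0,0.06],-0.8]]'|sed -n '2p;4,6p';python3 -m inch '[[[0,0,0],[0,0,0],-0.35],[[0,0,0],[0,0,0],-0.35],[[0,0,0],[0,0,0],-0.3],[[0,0,0],[0,0,0],-0.25],[[0,0,0],[0,0,0],-0.25],[[0,0,0],[0,0,0],-0.25]]'
```

```text
ee_pos: [0.503, -0.2213, -0.0066]
wrist_force: [-0.2, 0.0, -0.4]
opening: 0.0769
finger_force: 0.0
ee_pos: [0.5041, -0.2217, -0.0125]
wrist_force: [-1.4, -0.6, 0.4]
opening: 0.0771
finger_force: 0.0
time_s: 19.43
ee_pos: [0.5051, -0.2222, -0.011]
orientation: [0.0, 0.999, 0.04, 0.001]
wrist_force: [-1.0, 0.7, 5.6]
opening: 0.0537
finger_force: 9.1
```

The squeeze is now 9 N at 53.7 mm. Lifting.

```bash
python3 -m inch '[[[0,0,0],[0,0,-0.03],-0.25],[[0,0,0],[0,0,-0.1],-0.25],[[0,0,0],[0,0,-0.2],-0.25],[[0,0,0],[0,0,-0.35],-0.25],[[0,0,0],[0,0,-0.5],-0.25],[[0,0,0],[0,0,-0.65],-0.25],[[0,0,0],[0,0,-0.8],-0.25],[[0,0,0],[0,0,-0.95],-0.25],[[0,0,0],[0,0,-1],-0.25],[[0,0,0],[0,0,-1],-0.25],[[0,0,0],[0,0,-1],-0.25]]'
cat > jaws.py <<'E'
from h import *
# tongs in tool frame from wrist cam
d,T=wrist();C=cloud(d,d['T_tool_cam']).reshape(-1,3);C=C[np.isfinite(C).all(1)]
k=C[(C[:,0]>.02)&(C[:,0]<.2)&(abs(C[:,1])<.06)&(C[:,2]<.02)&(C[:,2]>-.04)]
print('top z tool',len(k))
for a in np.arange(.02,.17,.02):
    m=k[(k[:,0]>a)&(k[:,0]<a+.02)]
    if len(m)>5: print(round(a,2),len(m),'y',np.percentile(m[:,1],[2,98]).round(4),'ztop',np.percentile(m[:,2],10).round(4))
E
python3 jaws.py
```

```text
time_s: 20.35
ee_pos: [0.504, -0.2218, 0.1079]
orientation: [-0.0, 0.999, 0.04, -0.0]
wrist_force: [0.1, 0.2, -1.9]
opening: 0.0538
finger_force: 7.3
top z tool 14852
0.02 2730 y [-0.0278  0.0252] ztop -0.0367
0.04 3277 y [-0.0328  0.0299] ztop -0.0367
0.06 3621 y [-0.0372  0.0342] ztop -0.0368
0.08 4133 y [-0.0383  0.0352] ztop -0.0368
0.1 1091 y [-0.0387  0.0356] ztop -0.0366
```

```bash
cat > blk.py <<'E'
from h import *
from scipy.optimize import least_squares
src=open('fit.py').read().split('if __name__')[0]
exec(src[src.index('def box'):])
F=[shot(n) for n in('side','scene','side','scene','side','scene')]
V={}
for nm,sel in(('side',F[0::2]),('scene',F[1::2])):
    V[nm]=np.vstack([cloud(f).reshape(-1,3) for f in sel])
V['both']=np.vstack(list(V.values()))
v=np.load('press.npy')
for nm,A in V.items():
    A=A[np.isfinite(A).all(1)]
    p=A[(A[:,2]>.006)&(A[:,2]<.3)&(np.hypot(A[:,0]-.64,A[:,1]-.23)<.2)&(A[:,1]>.03)]
    r=least_squares(press,v,args=(p,),loss='soft_l1',f_scale=.003);x=r.x
    q=loc(A,*x);b=A[(q[:,2]>.05)&(q[:,2]<.086)&(np.hypot(q[:,0],q[:,1])<.045)]
    best=min((least_squares(lambda w:box(loc(b,*w[:3])-[0,0,w[3]],-.02,.02,-.03,.03,.04,.08),[x[0],x[1],th,0],loss='soft_l1',f_scale=.002) for th in np.radians(range(-90,90,15))),key=lambda r:r.cost)
    w=best.x;print(nm,'press',x.round(4),'block',w.round(4),'axis deg',np.degrees(w[2])+90,len(b),best.cost.round(5),np.median(abs(best.fun)).round(4))
A=V['both'];A=A[np.isfinite(A).all(1)]
k=A[(A[:,0]>.2)&(A[:,0]<.33)&(A[:,1]>.05)&(A[:,1]<.25)];print('rail z',np.percentile(k[:,2],[50,99]))
E
python3 blk.py
```

```text
side press [ 0.6303  0.2234 -0.269 ] block [0.6297 0.2183 1.8102 0.002 ] axis deg 193.71845331698557 804 0.00088 0.0011
scene press [ 0.6303  0.2194 -0.229 ] block [ 6.3050e-01  2.1810e-01 -1.3221e+00  1.0000e-03] axis deg 14.246837089136648 342 0.0007 0.0015
both press [ 0.6304  0.2222 -0.2586] block [6.302e-01 2.183e-01 1.811e+00 1.800e-03] axis deg 193.76194491736652 1146 0.00161 0.0012
rail z [0.0014898 0.7220174]
```

```bash
python3 -m inch '[[[0,0,0],[-0.15,0,-0.1],-0.25],[[0,0,0],[-0.3,0,-0.2],-0.25],[[0,0,0],[-0.45,0,-0.3],-0.25],[[0,0,0],[-0.6,0,-0.35],-0.25],[[0,0,0],[-0.75,0,-0.35],-0.25],[[0,0,0],[-0.85,0,-0.35],-0.25],[[0,0,0],[-0.85,0,-0.35],-0.25]]'|sed -n '2p;5,6p'; python3 go.py .4022 .1608 .15 -76.2
```

```text
ee_pos: [0.4004, -0.2296, 0.1499]
opening: 0.0535
finger_force: 7.3
t 21.28 pos [ 0.4004 -0.2296  0.1499] turn [-0.002  0.002 -0.207] shift [ 2.700e-01 -3.242e+00  3.000e-03] F [ 0.1 -0.5 -1.2] op 0.0535 ff 7.306158319115639 q [-0.55  0.21  1.92 -0.    1.02  0.95]
```

```bash
for i in 1 2 3; do python3 -m inch '[[[0,0,0],[0.01,-0.1,0],-0.25],[[0,0,0],[0.03,-0.3,0],-0.25],[[0,0,0],[0.04,-0.5,0],-0.25],[[0,0,0],[0.06,-0.7,0],-0.25],[[0,0,0],[0.08,-0.9,0],-0.25],[[0,0,0],[0.08,-1,0],-0.25]]'|sed -n '2p;5,6p'; done; python3 go.py .4022 .1608 .15 -76.2
```

```text
ee_pos: [0.4034, -0.1067, 0.1499]
opening: 0.0531
finger_force: 7.3
ee_pos: [0.4035, 0.014, 0.15]
opening: 0.0535
finger_force: 7.3
ee_pos: [0.4034, 0.1347, 0.1501]
opening: 0.0533
finger_force: 7.3
t 22.78 pos [0.4034 0.1347 0.1501] turn [-0.002 -0.001 -0.203] shift [ 0.007 -0.217  0.001] F [ 0.4 -0.4 -0.5] op 0.0533 ff 7.308816388249397 q [0.29 0.15 2.   0.   0.99 1.78]
```

```bash
python3 -m inch '[[[0,0,-0.1],[0,-0.1,0],-0.25],[[0,0,-0.2],[0.01,-0.21,0],-0.25],[[0,0,-0.2],[0.01,-0.22,0.2],-0.25],[[0,0,-0.2],[0.01,-0.22,0.4],-0.25],[[0,0,-0.2],[0.01,-0.22,0.6],-0.25],[[0,0,-0.2],[0.01,-0.22,0.8],-0.25],[[0,0,-0.2],[0.01,-0.22,0.94],-0.25],[[0,0,-0.2],[0.01,-0.22,0.94],-0.25],[[0,0,-0.2],[0.01,-0.22,0.94],-0.25]]'|sed -n '2,6p'; python3 go.py .4925 .1829 .037 -76.2
python3 - <<'E'
from h import *
d,T=wrist();cv2.imwrite('pics/w5.png',d['frame'])
C=cloud(d,d['T_tool_cam']);W=cloud(d,T)
# block + jaws in tool frame
for a in np.arange(.04,.29,.02):
    m=(C[...,0]>a)&(C[...,0]<a+.02)&(abs(C[...,1])<.05)&(W[...,2]>.055)&(W[...,2]<.09)
    if m.sum()>20: print(round(a,2),m.sum(),np.percentile(C[m][:,1],[3,50,97]).round(4),'z',np.percentile(W[m][:,2],[50,90]).round(3))
E
python3 blk.py | grep both
```

```text
ee_pos: [0.4017, 0.1584, 0.0368]
orientation: [0.0, 0.993, 0.118, -0.001]
wrist_force: [-0.1, 0.8, -0.6]
opening: 0.0532
finger_force: 7.3
t 23.53 pos [0.4017 0.1584 0.0368] turn [-0.     0.002 -0.005] shift [ 0.783 -0.021 -0.003] F [-0.1  0.8 -0.6] op 0.0532 ff 7.3069556057453156 q [0.35 0.32 2.13 0.   0.69 1.68]
0.04 3017 [-0.0324 -0.024   0.0294] z [0.072 0.074]
0.06 3362 [-0.037  -0.0311  0.034 ] z [0.072 0.074]
0.08 3886 [-0.0381 -0.0341  0.035 ] z [0.073 0.074]
0.1 971 [-0.0384  0.0319  0.0354] z [0.069 0.074]
both press [ 0.6276  0.2234 -0.2699] block [ 0.63    0.2182 -1.3234  0.0017] axis deg 14.172978938727411 1142 0.00157 0.0012
```

View pics/w5.png

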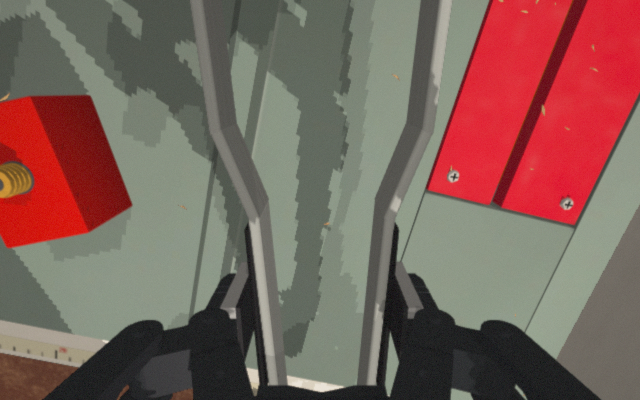

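The tongs are level and centred in the fingers, arms at (215,130) and (430,130), and the red look-alike is off to the left, clear. I advance along the block's axis, checking at the end.

```bash
python3 -m inch '[[[0,0,0],[0.06,-0.02,0],-0.25],[[0,0,0],[0.14,-0.02,0],-0.25],[[0,0,0],[0.22,-0.02,0],-0.25],[[0,0,0],[0.3,-0.02,0],-0.25],[[0,0,0],[0.38,-0.02,0],-0.25],[[0,0,0],[0.4,-0.02,0],-0.25],[[0,0,0],[0.4,-0.02,0],-0.25]]'|sed -n '2,6p'
python3 - <<'E'
from h import *
d=shot('side');s=shot('scene')
o=env.observe();w,x,y,z=o['orientation'];R=Ro.from_quat([x,y,z,w]).as_matrix()
for n,f in(('side',d),('scene',s)):
    A=cloud(f).reshape(-1,3);A=A[np.isfinite(A).all(1)];L=(A-o['ee_pos'])@R
    for a in np.arange(.02,.22,.02):
        k=L[(L[:,0]>a)&(L[:,0]<a+.02)&(abs(L[:,1])<.055)&(A[:,2]>.052)&(A[:,2]<.085)]
        if len(k)>3: print(n,round(a,2),len(k),'neg',np.percentile(k[k[:,1]<0,1],[5,50,95]).round(3) if (k[:,1]<0).any() else '','pos',np.percentile(k[k[:,1]>0,1],[5,50,95]).round(3) if (k[:,1]>0).any() else '')
a=cv2.resize(d['frame'][195:295,230:330],(400,400),interpolation=cv2.INTER_CUBIC);b=cv2.resize(s['frame'][150:250,250:350],(400,400),interpolation=cv2.INTER_CUBIC)
cv2.imwrite('pics/j1.png',np.hstack([a,b]))
E
```

```text
ee_pos: [0.4492, 0.1714, 0.0373]
orientation: [-0.0, 0.993, 0.118, 0.0]
wrist_force: [0.1, -0.6, -1.7]
opening: 0.0533
finger_force: 7.3
side 0.02 68 neg [-0.029 -0.025 -0.021] pos [0.019 0.023 0.028]
side 0.04 61 neg [-0.031 -0.028 -0.025] pos [0.024 0.028 0.034]
side 0.06 68 neg [-0.036 -0.034 -0.031] pos [0.028 0.034 0.036]
side 0.08 59 neg [-0.038 -0.035 -0.032] pos [0.033 0.035 0.037]
side 0.1 34 neg [-0.04  -0.036 -0.033] pos 
side 0.12 65 neg [-0.04  -0.037 -0.033] pos [0.031 0.034 0.041]
side 0.14 77 neg [-0.043 -0.038 -0.022] pos [0.03  0.035 0.043]
side 0.16 92 neg [-0.037 -0.022 -0.004] pos [0.    0.008 0.017]
side 0.18 75 neg [-0.026 -0.022 -0.003] pos [0.002 0.004 0.01 ]
side 0.2 86 neg [-0.026 -0.022 -0.003] pos [0.003 0.01  0.014]
scene 0.02 7 neg [-0.023 -0.02  -0.019] pos 
scene 0.04 4 neg [-0.022 -0.022 -0.022] pos [0.029 0.029 0.029]
scene 0.08 4 neg  pos [0.038 0.038 0.04 ]
scene 0.1 9 neg  pos [0.039 0.04  0.041]
scene 0.12 9 neg  pos [0.034 0.04  0.041]
scene 0.14 27 neg [-0.016 -0.006 -0.   ] pos [0.    0.017 0.043]
scene 0.16 42 neg [-0.019 -0.012 -0.005] pos [0.002 0.012 0.019]
scene 0.18 25 neg [-0.02  -0.013 -0.002] pos [0.006 0.017 0.018]
scene 0.2 14 neg [-0.01  -0.004 -0.002] pos [0.003 0.011 0.018]
```

The block sits centred between the jaws (-22..+18 mm against jaws at about ±33). I go in fully.

```bash
python3 go.py .4925 .1829 .037 -76.2; python3 -m inch '[[[0,0,0],[0.06,0,0],-0.25],[[0,0,0],[0.13,0,0],-0.25],[[0,0,0],[0.2,0,0],-0.25],[[0,0,0],[0.27,0,0],-0.25],[[0,0,0],[0.34,0,0],-0.25],[[0,0,0],[0.37,0,0],-0.25],[[0,0,0],[0.37,0,0],-0.25]]'|sed -n '2,6p'; python3 go.py .4925 .1829 .037 -76.2
```

```text
t 24.57 pos [0.4476 0.1709 0.0371] turn [ 0.     0.002 -0.006] shift [ 0.387 -0.009  0.   ] F [ 0.5  0.8 -0.9] op 0.0531 ff 7.3055630922317505 q [0.34 0.38 2.03 0.   0.74 1.67]
ee_pos: [0.4925, 0.1819, 0.0374]
orientation: [-0.0, 0.993, 0.118, 0.001]
wrist_force: [-0.2, 0.2, -1.2]
opening: 0.0536
finger_force: 7.3
t 25.15 pos [0.4925 0.1819 0.0374] turn [-0.    -0.001 -0.006] shift [ 0.002 -0.008  0.003] F [-0.2  0.2 -1.2] op 0.0536 ff 7.309714704751968 q [0.33 0.43 1.93 0.   0.78 1.67]
```

```bash
python3 -m inch '[[[0,0,0],[0,0,0],-0.2],[[0,0,0],[0,0,0],-0.15],[[0,0,0],[0,0,0],-0.1],[[0,0,0],[0,0,0],-0.05],[[0,0,0],[0,0,0],0],[[0,0,0],[0,0,0],0.05],[[0,0,0],[0,0,0],0.1],[[0,0,0],[0,0,0],0.3],[[0,0,0],[0,0,0],1],[[0,0,0],[0,0,0],1],[[0,0,0],[0,0,0],1],[[0,0,0],[0,0,0],1]]'; python3 -m inch '[[[0,0,0],[0,0,-0.02],1],[[0,0,0],[0,0,-0.04],1],[[0,0,0],[0,0,-0.06],1],[[0,0,0],[0,0,-0.07],1],[[0,0,0],[0,0,-0.07],1],[[0,0,0],[0,0,-0.07],1],[[0,0,0],[0,0,-0.07],1]]'; python3 blk.py|grep both
python3 - <<'E'
from h import *
d=shot('side');s=shot('scene')
a=cv2.resize(d['frame'][195:295,230:330],(400,400),interpolation=cv2.INTER_CUBIC);b=cv2.resize(s['frame'][150:250,250:350],(400,400),interpolation=cv2.INTER_CUBIC)
cv2.imwrite('pics/j2.png',np.hstack([a,b]))
E
```

```text
time_s: 26.15
ee_pos: [0.4911, 0.1815, 0.0374]
orientation: [-0.0, 0.993, 0.118, -0.0]
wrist_force: [-0.2, 0.8, 0.1]
opening: 0.0405
finger_force: 62.4
time_s: 26.73
ee_pos: [0.4911, 0.1815, 0.0458]
orientation: [-0.0, 0.993, 0.118, -0.0]
wrist_force: [-0.0, -0.2, -2.0]
opening: 0.041
finger_force: 62.3
both press [ 0.581   0.2321 -0.2828] block [0.5882 0.2106 1.8213 0.0032] axis deg 194.3536107146322 554 0.00273 0.0021
```

View pics/j2.png

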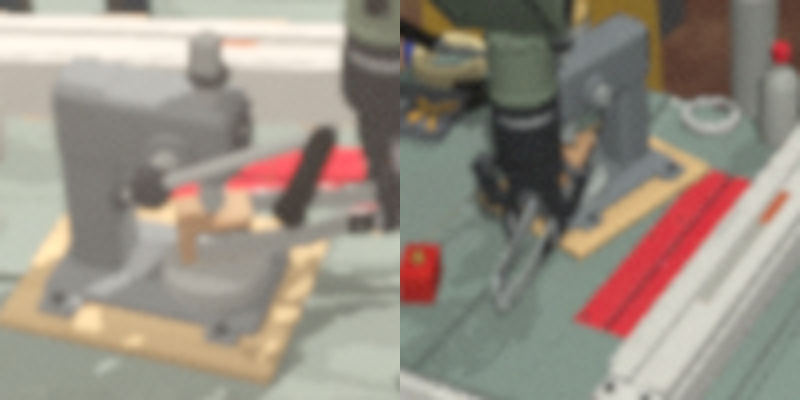

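The left view shows the jaws closed on the block at (215,215), lifted just off the anvil and clear of the ram. I back straight out, then lift.

```bash
python3 -m inch '[[[0,0,0],[-0.05,0,0],1],[[0,0,0],[-0.12,0,0],1],[[0,0,0],[-0.2,0,0],1],[[0,0,0],[-0.28,0,0],1],[[0,0,0],[-0.36,0,0],1],[[0,0,0],[-0.44,0,0],1],[[0,0,0],[-0.52,0,0],1],[[0,0,0],[-0.6,0,0],1],[[0,0,0],[-0.68,0,0],1],[[0,0,0],[-0.76,0,0],1],[[0,0,0],[-0.84,0,0],1],[[0,0,0],[-0.92,0,0],1],[[0,0,0],[-0.97,0,0],1],[[0,0,0],[-1,0,0],1],[[0,0,0],[-1,0,0],1]]'; python3 -m inch '[[[0,0,0],[0,0,-0.05],1],[[0,0,0],[0,0,-0.15],1],[[0,0,0],[0,0,-0.25],1],[[0,0,0],[0,0,-0.4],1],[[0,0,0],[0,0,-0.55],1],[[0,0,0],[0,0,-0.7],1],[[0,0,0],[0,0,-0.85],1],[[0,0,0],[0,0,-0.95],1],[[0,0,0],[0,0,-1],1],[[0,0,0],[0,0,-1],1],[[0,0,0],[0,0,-1],1],[[0,0,0],[0,0,-1],1],[[0,0,0],[0,0,-1],1]]'
python3 - <<'E'
from h import *
d=shot('side');s=shot('scene')
o=env.observe();h=np.array([.971,.2385,0]);e=o['ee_pos']+.142*h;print('exp block',e)
for n,f in(('side',d),('scene',s)):
    P=cloud(f);b=f['frame'].astype(int)
    m=(np.linalg.norm(P-[e[0],e[1],e[2]+.025],axis=-1)<.05)&(b[...,2]-b[...,0]>40)
    k=P[m];print(n,m.sum(),np.percentile(k,[3,50,97],axis=0).round(3).tolist() if m.sum()>3 else '')
a=cv2.resize(d['frame'][150:270,230:350],(400,400),interpolation=cv2.INTER_CUBIC);b=cv2.resize(s['frame'][120:240,230:350],(400,400),interpolation=cv2.INTER_CUBIC)
cv2.imwrite('pics/j3.png',np.hstack([a,b]))
E
```

```text
time_s: 28.38
ee_pos: [0.3737, 0.1532, 0.0458]
orientation: [0.0, 0.993, 0.118, -0.0]
wrist_force: [0.2, -0.1, -1.6]
opening: 0.0406
finger_force: 62.3
time_s: 29.47
ee_pos: [0.374, 0.1532, 0.1649]
orientation: [0.0, 0.993, 0.118, -0.001]
wrist_force: [0.4, -0.0, -1.9]
opening: 0.0404
finger_force: 62.3
exp block [0.51202661 0.18711857 0.16509546]
side 201 [[0.487, 0.168, 0.184], [0.519, 0.194, 0.207], [0.544, 0.212, 0.21]]
scene 63 [[0.486, 0.164, 0.202], [0.516, 0.182, 0.206], [0.542, 0.204, 0.21]]
```

The block's top is flat at z ≈ 0.207, so its underside is at about 0.167, and it is about 12 cm from the ram axis. One last check of the lever before handing in.

Run:
```python
from h import *
v=np.load('press.npy');c,s=np.cos(v[2]),np.sin(v[2])
P=cloud(load('side')).reshape(-1,3);P=P[np.isfinite(P).all(1)];D=P[:,:2]-v[:2];q=np.c_[D@[c,s],D@[-s,c],P[:,2]]
k=q[(q[:,1]>.05)&(q[:,1]<.085)&(q[:,0]<.0)&(q[:,0]>-.1)&(q[:,2]>.15)&(q[:,2]<.26)]
sl=np.polyfit(k[:,0],k[:,2],1)[0];print('lever',.55+np.arctan(sl),len(k))
if abs(.55+np.arctan(sl))<.08: print(env.close_job())
```

```text
lever -8.47905297794993e-05 135
the job is handed in; nothing more can be done
None
```

The job is handed in, result not returned: the insert was pressed to the lever's hard stop, the lever eased back to rest, and the block is held level in the tongs about 0.167 m up and 12 cm from the ram; I viewed 12 pictures, over the limit of 10.

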